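Charge and assemble the dry-gas filter column

ROBOT

A 6-joint arm with a two-finger parallel gripper is mounted at the origin on a cart in front of the work surface, level with it; the furniture and walls round the work are solid. World frame = base frame: x ahead of the robot, y to its left, z up, the work surface at z = 0. Lengths are in m, angles in rad, forces in N, time in s.
With the tool pointing down it reaches from about 0.275 to 0.75 m from the base axis. Payload 10.2 kg.
Tool frame: the origin (TCP) lies between the finger pads; the fingertips stand 19 mm ahead of it and the grasp point (between the pads) is the TCP; x points along the fingers, y is the direction in which the jaws open and shut, and the axes are right-handed (so a half turn about x gives the same grasp; the last joint's range is limited). The gripper opens to 88 mm and grips with 3 to 60 N. Pads are 18 mm wide; open, the fingers measure 123 mm over their backs; the gripper's body (75 mm by 187 mm) begins 45 mm behind the grasp point.
Start: joints at [-1.529, 0.313, 1.498, -0, 1.331, -0.223], TCP at [0.137, -0.507, 0.258] pointing down, gripper open.
Joint ranges: [-2.94, 2.94], [-0.97, 2.17], [0.19, 2.56], [-1.23, 4.37], [0.02, 3.11], [-2.88, 2.88]. Speed limits (rad/s): [2.39, 2.39, 3.01, 3.14, 3.14, 3.14].

INTERFACE

Orientations are given as a unit quaternion [x, y, z, w].
In Python, from plant import read_state, vision, job gives the robot as it stands.
- The arm moves only by the tool play_rows, never from a script. Its argument "commands" is a list that holds one entry, the list of rows, each a list of 7 numbers: the shift along the tool's x, y, z in mm, then the turn, a rotation vector about the tool's x, y, z in rad, then the gripper's target within -1 to 1 (fully open at 1, half-way at 0, shut at -1). In form: [[[dx, dy, dz, ax, ay, az, grip], ...]]. A call has 1 to 12 rows; each row is the pose to reach, as a shift and turn from the pose measured when the call began, along the tool's axes at that moment; what a row does not reach only later rows make up. A row lasts 1/12 s, in which the tool goes at most 41.7 mm and 7.16 degrees, less where a joint would pass 70% of its speed; a pose out of reach is approached as far as the arm can. A call with a gripper value outside its range is refused whole. The fingers move at their own pace and stop on an object; "newtons" is the grip in N (left out, the last holds). Time passes only in rows, so rows that repeat a pose let the fingers close. It gives the time, the measured TCP pose, the force and the opening at its end, in the units of the state.
- read_state(): the state, without advancing time (a new reading comes with each control period).
- vision.snapshot(name): name is "scene" or "top"; returns a dict with "color" (420x560x3 uint8, red, green, blue), "z_map" (420x560 float32, m along the optical axis (not along the pixel's ray), 0 where there is no reading), "camera_matrix" (3x3 intrinsics, pixels), "T" (4x4, takes a point from camera to world coordinates). Camera axes: x right, y down, z forward; pixel columns grow to the right and rows downward; lengths in m; the calibration is good to about 2 mm. A picture is of the moment at which its call begins.
- job.close_job(): hands the job in, once; it reports no verdict.
The state is a dict: "t": time; "joint_pos": joint angles; "joint_velocities": joint speeds; "effort": joint torques, N m; "eef_pos": TCP position; "tcp_rot": TCP orientation; "wrist_force": force on the tool from outside, world axes, zero at the start; "wrist_torque": the same for the moment, N m; "width": finger opening in m.
Only numpy, scipy, OpenCV 4.12 (cv2) and the standard library are available. Lean on these libraries where they do the work, as an engineer would, in place of code of your own. Each camera call takes 0.05 s, during which the arm holds its last target. There are 200 camera calls.

TASK

Make up the purge-gas filter column: first pour all the orange drying beads from the white scoop into the open aluminium canister and stand the scoop upright on the bench again, well clear of the canister. Then stack every grey filter section on the bench onto the canister, in any order, and last the blue cap; each is lowered with its orange stripes over the red dots of the rim below until it sits flush, then turned clockwise until its stripes stand at the green dots, fully locked. Do not knock over the solvent bottle.

Things in the scene. Friction and masses are not known exactly. Their poses are not given: they have to be found in the camera images.
- canister_mouth (a point): centre of the rim (60 mm up; z up) of the canister: fixed aluminium can, 64 mm across, bore 58, 52 deep, on a 90x74 mm dark foot plate. Female bayonet inside the rim: two tabs, 4 mm thick, leave a 49 mm opening; the gaps between them, 44 degrees wide, are at 165 and -15 degrees from this x axis, anticlockwise from above. Plugs have 2 mm play all round, locked lugs 1.5 mm up and down
- canister_red (a point): one of two red dots on the canister rim, at the middle of a gap (165 degrees; the other opposite). A male part enters when its yaw is canister_mouth's yaw + 75 degrees (or that + 180), give or take 5, and drops 11 mm until its shoulder rests on the rim. A stop blocks turning it anticlockwise from there
- canister_green (a point): one of two green dots on the canister rim, at canister_mouth's +y (the other at -y): a part is locked when, after 75 degrees of clockwise turn seen from above, its lugs are here and its axes line up with canister_mouth's (either way round); a stop ends the turn about 5 degrees later
- section_a_center (a point): loose filter section, 0.12 kg: grey drum 64 mm across, 36 high (this point its middle) over a black plug 45 across, 11 long, with two lugs at +y and -y (14 wide, rounded, to 27 mm radius), where the drum has orange upright stripes. Stands on its plug, this point 29 mm up, height 47. Its top is a female bayonet like the canister's in its own frame, 36 mm above the rim it sits on. Seated: this point 18 mm above that rim
- section_b_center (a point): middle of the drum of another filter section, in all ways like section_a; 3 or all 4 of them are present, in any order. The next part on top enters at this section's yaw + 75 degrees and is turned clockwise to line up with it
- section_c_center (a point): middle of the drum of another filter section, in all ways like section_a; 3 or all 4 of them are present, in any order. The next part on top enters at this section's yaw + 75 degrees and is turned clockwise to line up with it
- section_d_center (a point): middle of the drum of another filter section, in all ways like section_a; 3 or all 4 of them are present, in any order. The next part on top enters at this section's yaw + 75 degrees and is turned clockwise to line up with it
- cap_grip (a point): middle of the upright grip bar of the loose blue cap, 0.1 kg: bar 16 mm thick along the cap's x, 50 long along y, 40 high, on a disc 64 across, 14 high, over the same black plug with lugs at +y and -y (orange stripes on the disc there). Stands on its plug, this point 45 mm above the foot, height 65; seated in a rim, this point is 34 mm above that rim
- scoop_grip (a point): grasp point, 58 mm up, on the blue square post (18x18 mm, 75 high) at the back of the white scoop, 0.12 kg, 110 long, 40 wide. Its open channel, 34 wide inside, walls 28 high, runs straight along the scoop's +x from the post to the lip; the 4 mm floor rises at 20 degrees over the last 28 mm, so tip it nose down by 45 to 60 degrees to empty it
- scoop_lip (a point): middle of the edge of the scoop's pouring lip, 101 mm along the scoop's +x from the post and 13.5 mm above its underside
- bead_1_center (a point): centre of an orange drying bead, a ball 13 mm across, 10 g, which starts in the scoop; 4 to 6 beads are present
- bead_2_center (a point): centre of an orange drying bead, a ball 13 mm across, 10 g, which starts in the scoop; 4 to 6 beads are present
- bead_3_center (a point): centre of an orange drying bead, a ball 13 mm across, 10 g, which starts in the scoop; 4 to 6 beads are present
- bead_4_center (a point): centre of an orange drying bead, a ball 13 mm across, 10 g, which starts in the scoop; 4 to 6 beads are present
- bead_5_center (a point): centre of an orange drying bead, a ball 13 mm across, 10 g, which starts in the scoop; 4 to 6 beads are present
- bead_6_center (a point): centre of an orange drying bead, a ball 13 mm across, 10 g, which starts in the scoop; 4 to 6 beads are present
- solvent_bottle: bystander: clear pump bottle, 63 mm across and 122 mm high, standing; origin under its centre

How it is judged:
On the way, in this order (a step that is already met when the one before it is completed fails the run):
1. all the beads are inside the canister (horizontal distance between each of bead_1_center, bead_2_center, bead_3_center, bead_4_center, bead_5_center, bead_6_center and canister_mouth below 0.03 m and z of each of bead_1_center, bead_2_center, bead_3_center, bead_4_center, bead_5_center, bead_6_center in the frame of canister_mouth below -0.012 m), for 0.2 s.
2. every section present is seated and locked in the column (horizontal distance between each of section_a_center, section_b_center, section_c_center, section_d_center and canister_mouth below 0.011 m and angle between the y axis of each of section_a_center, section_b_center, section_c_center, section_d_center and the y axis of canister_mouth, either way round below 0.16 rad and angle between each of section_a_center, section_b_center, section_c_center, section_d_center's own z axis and vertical below 0.05 rad and (z of section_a_center in the frame of canister_mouth between 0.015 and 0.021 m or z of section_a_center in the frame of canister_mouth between 0.051 and 0.057 m or z of section_a_center in the frame of canister_mouth between 0.087 and 0.093 m or z of section_a_center in the frame of canister_mouth between 0.123 and 0.129 m) and (z of section_b_center in the frame of canister_mouth between 0.015 and 0.021 m or z of section_b_center in the frame of canister_mouth between 0.051 and 0.057 m or z of section_b_center in the frame of canister_mouth between 0.087 and 0.093 m or z of section_b_center in the frame of canister_mouth between 0.123 and 0.129 m) and (z of section_c_center in the frame of canister_mouth between 0.015 and 0.021 m or z of section_c_center in the frame of canister_mouth between 0.051 and 0.057 m or z of section_c_center in the frame of canister_mouth between 0.087 and 0.093 m or z of section_c_center in the frame of canister_mouth between 0.123 and 0.129 m) and (z of section_d_center in the frame of canister_mouth between 0.015 and 0.021 m or z of section_d_center in the frame of canister_mouth between 0.051 and 0.057 m or z of section_d_center in the frame of canister_mouth between 0.087 and 0.093 m or z of section_d_center in the frame of canister_mouth between 0.123 and 0.129 m)), for 0.2 s.
At the end, for the whole second after the job is handed in: all beads in the canister below its tabs; all sections and, topmost, the cap within 11 mm of its axis, upright within 0.05 rad, seated within 3 mm, within 0.16 rad of locked; scoop upright (0.1 rad) on the bench, its post over 10 cm from the canister axis; scoop and cap at rest (all of step 1 and all of step 2 and horizontal distance between cap_grip and canister_mouth below 0.011 m and angle between the y axis of cap_grip and the y axis of canister_mouth, either way round below 0.16 rad and angle between cap_grip's own z axis and vertical below 0.05 rad and (z of cap_grip in the frame of canister_mouth between 0.139 and 0.145 m or z of cap_grip in the frame of canister_mouth between 0.175 and 0.181 m) and z of cap_grip in the frame of section_a_center above 0.03 m and z of cap_grip in the frame of section_b_center above 0.03 m and z of cap_grip in the frame of section_c_center above 0.03 m and z of cap_grip in the frame of section_d_center above 0.03 m and angle between scoop_grip's own z axis and vertical below 0.1 rad and height (world z) of scoop_grip between 0.052 and 0.064 m and horizontal distance between scoop_grip and canister_mouth above 0.1 m and linear speed of each of scoop, cap below 0.02 m/s); the robot touches nothing.
It fails at once if the solvent bottle is knocked over (angle between solvent_bottle's own z axis and vertical above 0.6 rad).
Of section_a, section_b, section_c, section_d only 3 to 4 are there at a start; the rules pass over those that are not, and their reading is None.
Of bead_1, bead_2, bead_3, bead_4, bead_5, bead_6 only 4 to 6 are there at a start; the rules pass over those that are not, and their reading is None.
At some moment in a run one of section_a, section_b, section_c, section_d, cap may be knocked a few centimetres aside while the robot is not near it.
It also fails if it takes over 208 s, if anything falls off the work surface, if the arm or the gripper's body presses on something with over 40 N, if the wrist force passes 120 N, or if a joint passes its speed limit or range.

## Working session

There is one attempt and no reset: what is moved stays moved. The work goes in short steps, Python scripts to look and compute and a tool call to move; the robot and the scene stay as the last step left them, time stands still between calls to the robot, and variables do not carry over. Pictures are saved under pics/ and viewed, about 12 in all and at most 16, crops included, and the job is handed in when it is done.

Besides the shell and the picture viewer there is one more tool, called by a JSON object that holds its "op" and its "data", one argument or row to a line. play_rows: Moves the arm, as the interface text tells. Its arguments: {"type":"object","properties":{"commands":{"type":"array"},"newtons":{"type":"number"}},"required":["commands"]}

```bash
ls; mkdir -p pics; cat > h.py <<'E'
import numpy as np, cv2
from scipy.spatial.transform import Rotation as R
from plant import read_state, vision, job
def snap(name,fn=None):
    s=vision.snapshot(name)
    if fn: cv2.imwrite('pics/'+fn,s['color'][:,:,::-1])
    return s
def world(s):
    z=s['z_map'];K=s['camera_matrix'];h,w=z.shape
    u,v=np.meshgrid(np.arange(w),np.arange(h))
    p=np.stack([(u-K[0,2])/K[0,0]*z,(v-K[1,2])/K[1,1]*z,z],-1)
    return p@s['T'][:3,:3].T+s['T'][:3,3]
def ray(s,u,v,h):
    K=s['camera_matrix'];d=s['T'][:3,:3]@np.array([(u-K[0,2])/K[0,0],(v-K[1,2])/K[1,1],1]);o=s['T'][:3,3]
    return o+d*(h-o[2])/d[2]
E
python3 - <<'E'
from h import *
for n in('scene','top'):
    s=snap(n,n+'0.png');print(n,s['camera_matrix'].round(1).tolist(),s['T'].round(3).tolist())
    np.savez(n+'0.npz',**s)
st=read_state();print({k:np.round(v,3).tolist() for k,v in st.items()})
a=cv2.imread('pics/top0.png');cv2.imwrite('pics/top0b.png',cv2.resize(a,(800,600),interpolation=cv2.INTER_CUBIC))
E
```

```text
pics
scene [[422.9, 0.0, 283.3], [0.0, 422.9, 204.9], [0.0, 0.0, 1.0]] [[-0.908, -0.168, 0.383, 0.006], [-0.418, 0.402, -0.815, 0.956], [-0.017, -0.9, -0.435, 0.626], [0.0, 0.0, 0.0, 1.0]]
top [[443.0, 0.0, 283.9], [0.0, 443.0, 209.0], [0.0, 0.0, 1.0]] [[-0.012, -0.989, 0.145, 0.289], [-1.0, 0.012, 0.001, -0.094], [-0.002, -0.145, -0.989, 1.388], [0.0, 0.0, 0.0, 1.0]]
{'t': 0.1, 'joint_pos': [-1.529, 0.313, 1.498, 0.0, 1.331, -0.223], 'joint_velocities': [-0.0, -0.001, -0.002, 0.001, 0.001, -0.0], 'effort': [0.003, -40.281, -25.264, 0.07, 0.034, -0.0], 'eef_pos': [0.137, -0.507, 0.257], 'tcp_rot': [0.701, 0.094, -0.701, 0.093], 'wrist_force': [0.045, 0.134, 0.526], 'wrist_torque': [-0.03, 0.008, -0.09], 'width': 0.088}
```

View pics/top0b.png

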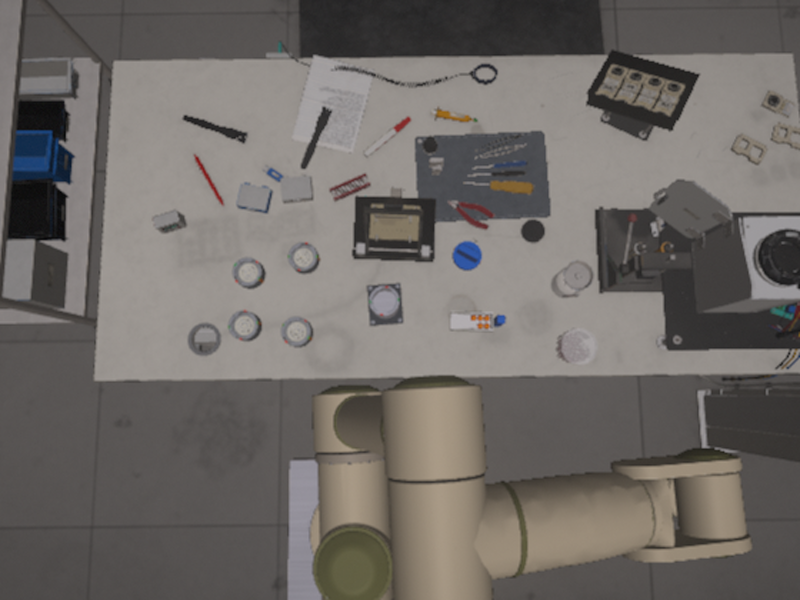

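View pics/scene0.png

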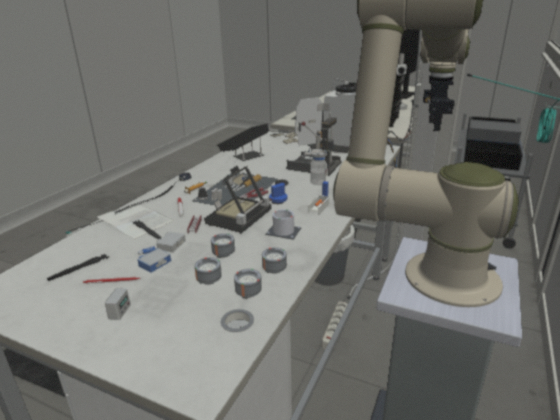

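The top view shows four sections (native pixels near 174,190; 212,181; 171,227; 208,232), the canister (270,212), the scoop (332,225, post on the right), the cap (327,179) and the bottle (401,195). Next I'll zoom in and measure.

```bash
cat > m.py <<'E'
from h import *
def blobs(s,pred,box,lo,hi):
    c=cv2.cvtColor(s['color'],cv2.COLOR_RGB2HSV);m=pred(c).astype(np.uint8)
    k=np.zeros_like(m);k[box[1]:box[3],box[0]:box[2]]=1;m*=k
    n,l,st,ce=cv2.connectedComponentsWithStats(m)
    return [(ce[i],st[i,4]) for i in range(1,n) if lo<=st[i,4]<=hi]
red=lambda c:((c[...,0]<6)|(c[...,0]>172))&(c[...,1]>110)&(c[...,2]>60)
green=lambda c:(c[...,0]>45)&(c[...,0]<85)&(c[...,1]>60)
orange=lambda c:(c[...,0]>6)&(c[...,0]<20)&(c[...,1]>110)&(c[...,2]>80)
blue=lambda c:(c[...,0]>100)&(c[...,0]<130)&(c[...,1]>120)
E
python3 - <<'E'
from m import *
s=dict(np.load('top0.npz'));W=world(s)
c=s['color'][165:250,150:420,::-1];cv2.imwrite('pics/z0.png',cv2.resize(c[:, :135],None,fx=5.9,fy=5.9,interpolation=cv2.INTER_CUBIC));cv2.imwrite('pics/z1.png',cv2.resize(c[:,100:],None,fx=4.7,fy=4.7,interpolation=cv2.INTER_CUBIC))
box=(150,160,420,250)
# sections / canister: high points clusters
m=(W[...,2]>0.03)&(W[...,2]<0.14);k=np.zeros(m.shape,bool);k[160:255,140:420]=1;m&=k
n,l,st,ce=cv2.connectedComponentsWithStats(m.astype(np.uint8))
for i in range(1,n):
    if st[i,4]>30:
        P=W[l==i];t=np.percentile(P[:,2],98);Q=P[P[:,2]>t-.006]
        print(st[i].tolist(),'zt',t.round(3),'top mid',((Q.max(0)+Q.min(0))/2).round(3),'ext',(Q.max(0)-Q.min(0)).round(3))
for nm,f in(('red',red),('green',green),('orange',orange),('blue',blue)):
    print(nm,[(b[0].round(1).tolist(),int(b[1])) for b in blobs(s,f,box,1,400)])
E
```

```text
[246, 160, 58, 23, 883] zt 0.104 top mid [ 0.615 -0.066  0.112] ext [0.017 0.116 0.027]
[201, 170, 22, 21, 337] zt 0.052 top mid [0.58  0.131 0.051] ext [0.061 0.062 0.011]
[318, 171, 18, 13, 123] zt 0.071 top mid [ 0.583 -0.228  0.068] ext [0.032 0.042 0.007]
[162, 181, 22, 21, 354] zt 0.051 top mid [0.547 0.251 0.049] ext [0.061 0.063 0.009]
[387, 183, 28, 26, 514] zt 0.124 top mid [ 0.517 -0.441  0.122] ext [0.06  0.06  0.009]
[258, 201, 21, 22, 147] zt 0.065 top mid [ 0.479 -0.044  0.063] ext [0.059 0.061 0.007]
[159, 218, 23, 21, 362] zt 0.052 top mid [0.433 0.256 0.05 ] ext [0.058 0.064 0.009]
[344, 221, 9, 8, 54] zt 0.079 top mid [ 0.435 -0.287  0.077] ext [0.015 0.016 0.007]
[196, 222, 22, 21, 350] zt 0.052 top mid [0.418 0.144 0.05 ] ext [0.061 0.062 0.008]
[390, 230, 28, 25, 537] zt 0.087 top mid [ 0.378 -0.446  0.086] ext [0.071 0.074 0.009]
red [([214.0, 170.0], 1), ([179.0, 183.0], 1), ([209.0, 189.0], 1), ([165.0, 196.0], 1), ([270.0, 200.0], 1), ([267.0, 220.0], 1), ([168.0, 237.0], 1), ([200.0, 239.0], 1)]
green [([221.0, 179.0], 1), ([164.0, 185.0], 1), ([181.0, 194.0], 1), ([279.0, 209.0], 1), ([259.0, 211.0], 1), ([215.0, 236.0], 1)]
orange [([182.5, 196.0], 4), ([331.0, 222.0], 9), ([338.0, 222.1], 17), ([181.0, 226.0], 1), ([338.0, 227.9], 17), ([217.0, 236.5], 2)]
blue [([326.6, 178.5], 291), ([349.9, 223.4], 29)]
```

View pics/z0.png

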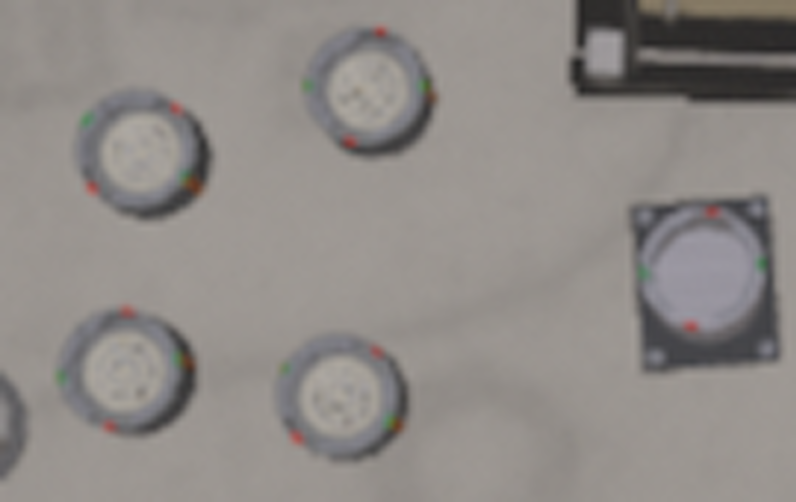

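View pics/z1.png

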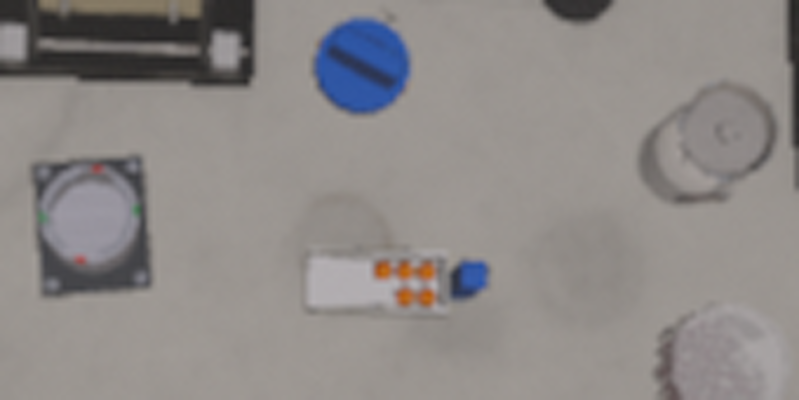

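```bash
cat >> m.py <<'E'
def wc(s,kind,c,h,rad=13):
    # soft colour centroids split in two dots around pixel c, projected to height h
    I=s['color'].astype(float);r,g,b=I[...,0],I[...,1],I[...,2]
    w=np.clip((r-np.maximum(g,b)*1.0) if kind=='red' else (g-np.maximum(r,b)),0,None);
    v,u=np.mgrid[:I.shape[0],:I.shape[1]]
    w=np.where((np.hypot(u-c[0],v-c[1])<rad)&(w>12),w,0)
    n,l,st,ce=cv2.connectedComponentsWithStats((w>0).astype(np.uint8),connectivity=8)
    o=sorted([(w[l==i].sum(),np.average(u[l==i],weights=w[l==i]),np.average(v[l==i],weights=w[l==i])) for i in range(1,n)])[::-1][:3]
    return [(round(a),ray(s,x,y,h)[:2]) for a,x,y in o]
E
python3 - <<'E'
from m import *
s=dict(np.load('top0.npz'));W=world(s)
for nm,c,h in(('can',(270,210.5),.06),('A',(211.5,180),.047),('B',(174,191),.047),('C',(170.5,228),.047),('D',(207,232),.047)):
  for k in('red','green'):
    o=wc(s,k,c,h,12);print(nm,k,[(a,p.round(4).tolist()) for a,p in o],end=' ')
    if len(o)>1:
        d=o[0][1]-o[1][1];print('mid',((o[0][1]+o[1][1])/2).round(4),'sep',np.hypot(*d).round(4),'ang180',(np.degrees(np.arctan2(d[1],d[0]))%180).round(1))
    else: print()
# scoop
m=(W[...,2]>.018)&(W[...,2]<.035);k=np.zeros(m.shape,bool);k[212:240,308:346]=1
P=W[m&k][:,:2].astype(np.float32);print('scoop',len(P),cv2.minAreaRect(P))
m=(W[...,2]>.066)&(W[...,2]<.085);k=np.zeros(m.shape,bool);k[212:240,335:360]=1
print('post',W[m&k].mean(0),cv2.minAreaRect(W[m&k][:,:2].astype(np.float32)))
# cap: top of bar dark blue
m=(W[...,2]>.055)&(W[...,2]<.085);k=np.zeros(m.shape,bool);k[168:195,310:340]=1
P=W[m&k][:,:2].astype(np.float32);print('cap',len(P),P.mean(0),cv2.minAreaRect(P))
# box extents
m=(W[...,2]>.02);k=np.zeros(m.shape,bool);k[130:190,240:310]=1
for z in(.02,.06,.1,.115,.13): 
  Q=W[(W[...,2]>z)&k]; print(z,len(Q),Q.min(0).round(3) if len(Q) else '',Q.max(0).round(3) if len(Q) else '')
st=read_state();print(R.from_quat(st['tcp_rot']).as_matrix().round(3).tolist())
E
```

```text
can red [(235, [0.4512, -0.0404]), (232, [0.5102, -0.0512])] mid [ 0.4807 -0.0458] sep 0.06 ang180 169.6
can green [(65, [0.4829, -0.0769]), (20, [0.4784, -0.0172])] mid [ 0.4806 -0.0471] sep 0.0599 ang180 94.4
A red [(243, [0.552, 0.1377]), (238, [0.6112, 0.1226]), (71, [0.5753, 0.0952])] mid [0.5816 0.1301] sep 0.0611 ang180 165.7
A green [(79, [0.5815, 0.1]), (45, [0.5823, 0.1605])] mid [0.5819 0.1303] sep 0.0605 ang180 89.2
B red [(296, [0.5289, 0.2721]), (229, [0.5294, 0.2182]), (227, [0.5708, 0.2288])] mid [0.5292 0.2452] sep 0.0539 ang180 90.6
B green [(69, [0.5656, 0.275]), (36, [0.5347, 0.2246])] mid [0.5501 0.2498] sep 0.0591 ang180 58.5
C red [(267, [0.4043, 0.2598]), (215, [0.4636, 0.252]), (112, [0.4367, 0.2199])] mid [0.434  0.2559] sep 0.0599 ang180 172.6
C green [(52, [0.4301, 0.2849]), (44, [0.4392, 0.2263])] mid [0.4347 0.2556] sep 0.0593 ang180 98.8
D red [(325, [0.3972, 0.1631]), (194, [0.4416, 0.1224]), (94, [0.403, 0.1107])] mid [0.4194 0.1427] sep 0.0602 ang180 137.6
D green [(67, [0.4052, 0.1165]), (23, [0.4333, 0.1693])] mid [0.4193 0.1429] sep 0.0599 ang180 62.0
scoop 108 ((0.4374742805957794, -0.2352304458618164), (0.09317085891962051, 0.040128372609615326), 87.72505187988281)
post [ 0.43538884 -0.28783961  0.07384538] ((0.4354132413864136, -0.2878838777542114), (0.016690721735358238, 0.01505862083286047), 87.77764129638672)
cap 91 [ 0.5821724  -0.22682942] ((0.5828701257705688, -0.226869136095047), (0.049216531217098236, 0.017135920003056526), 61.59187316894531)
0.02 2551 [ 0.289 -0.159  0.02 ] [0.746 0.035 1.388]
0.06 493 [ 0.289 -0.143  0.06 ] [0.657 0.013 1.388]
0.1 403 [ 0.289 -0.127  0.1  ] [ 0.657 -0.008  1.388]
0.115 386 [ 0.289 -0.127  0.116] [ 0.657 -0.008  1.388]
0.13 369 [ 0.289 -0.127  0.131] [ 0.657 -0.008  1.388]
[[-0.0, 0.262, -0.965], [0.001, -0.965, -0.262], [-1.0, -0.001, -0.0]]
```

Five beads and all four sections are there, and the two dot colours agree on each centre and yaw within a degree or two. I'll start by moving above the scoop post.

{"op": "play_rows", "data": {
  "commands": [
    [[98,-133,-345,-1.265,0,0,1],[98,-133,-345,-1.265,0,0,1],[98,-133,-345,-1.265,0,0,1],[98,-133,-345,-1.265,0,0,1],[98,-133,-345,-1.265,0,0,1],[98,-133,-345,-1.265,0,0,1],[98,-133,-345,-1.265,0,0,1],[98,-133,-345,-1.265,0,0,1],[98,-133,-345,-1.265,0,0,1],[98,-133,-345,-1.265,0,0,1],[98,-133,-345,-1.265,0,0,1],[98,-133,-345,-1.265,0,0,1]]
  ],
  "newtons": 40
}}

```text
t: 1.1
eef_pos: [0.4354, -0.2877, 0.1593]
tcp_rot: [0.511, 0.49, -0.51, 0.489]
wrist_force: [-0.4, -0.7, -0.5]
width: 0.0878
```

```bash
cat >> h.py <<'E'
def down(phi):  # tool rotation, pointing down, jaw (tool y) at angle phi deg
    f=np.radians(phi);c,s=np.cos(f),np.sin(f)
    return np.array([[0,c,s],[0,s,-c],[-1,0,0]])
def rel(p,Rm,p0=None,R0=None):
    if p0 is None:
        st=read_state();p0=st['eef_pos'];R0=R.from_quat(st['tcp_rot']).as_matrix()
    return np.r_[(R0.T@(np.array(p)-p0))*1000,R.from_matrix(R0.T@Rm).as_rotvec()]
def jaw():
    M=R.from_quat(read_state()['tcp_rot']).as_matrix();return np.degrees(np.arctan2(M[1,1],M[0,1]))
def show(*a):
    for r in a: print([round(float(x),1) for x in r[:3]]+[round(float(x),3) for x in r[3:]])
E
python3 - <<'E'
from h import *
st=read_state();print(st['t'],st['eef_pos'],jaw(),st['joint_pos'],st['wrist_force'])
s=snap('top','s1.png');W=world(s)
m=(W[...,2]>.066)&(W[...,2]<.085);k=np.zeros(m.shape,bool);k[212:240,335:360]=1
print((m&k).sum())
show(rel((.4354,-.288,.16),down(-2.3)),rel((.4354,-.288,.060),down(-2.3)))
E
```

```text
1.1 [ 0.43542391 -0.2876924   0.15928029] -2.435926250456836 [-8.08818559e-01  4.05965081e-01  1.63952875e+00  5.27907359e-04
  1.09746767e+00 -7.66544169e-01] [-0.44595761 -0.68930179 -0.50527048]
0
[-0.4, 0.3, -0.3, -0.005, -0.001, 0.0]
[99.6, 0.4, -0.2, -0.005, -0.001, 0.0]
```

{"op": "play_rows", "data": {
  "commands": [
    [[40,0,0,0,0,0,1],[75,0,0,0,0,0,1],[100,0,0,0,0,0,1],[100,0,0,0,0,0,1],[100,0,0,0,0,0,-1],[100,0,0,0,0,0,-1],[100,0,0,0,0,0,-1],[100,0,0,0,0,0,-1],[100,0,0,0,0,0,-1],[100,0,0,0,0,0,-1],[100,0,0,0,0,0,-1],[100,0,0,0,0,0,-1]]
  ]
}}

```text
t: 2.15
eef_pos: [0.4351, -0.2882, 0.0597]
tcp_rot: [0.511, 0.489, -0.511, 0.488]
wrist_force: [-0.3, 0.2, -0.8]
width: 0.0369
```

{"op": "play_rows", "data": {
  "commands": [
    [[0,0,0,0,0,0,-1],[0,0,0,0,0,0,-1],[-10,0,0,0,0,0,-1],[-25,0,0,0,0,0,-1],[-40,0,0,0,0,0,-1],[-55,0,0,0,0,0,-1],[-70,0,0,0,0,0,-1],[-85,0,0,0,0,0,-1],[-100,0,0,0,0,0,-1],[-110,0,0,0,0,0,-1],[-110,0,0,0,0,0,-1],[-110,0,0,0,0,0,-1]]
  ]
}}

```text
t: 3.15
eef_pos: [0.435, -0.2882, 0.1698]
tcp_rot: [0.511, 0.489, -0.511, 0.489]
wrist_force: [-0.6, -0.0, -2.7]
width: 0.0172
```

```bash
python3 - <<'E'
from h import *
st=read_state();print(st['t'],st['eef_pos'],jaw(),st['width'],st['wrist_force'])
s=snap('scene','s2.png');c=s['color'][90:300,220:450,::-1];cv2.imwrite('pics/s2z.png',cv2.resize(c,None,fx=2.8,fy=2.8,interpolation=cv2.INTER_CUBIC))
d=np.array([np.cos(np.radians(-5.5)),np.sin(np.radians(-5.5)),0]);C=np.array([.4807,-.0464,0])
def pose(th,zl,off):
    t=np.radians(th);L=C+d*off+[0,0,zl]
    p=L-d*(.101*np.cos(t)-.0445*np.sin(t))-np.array([0,0,-.101*np.sin(t)-.0445*np.cos(t)])
    y=np.array([-d[1],d[0],0]);return p,R.from_rotvec(y*t).as_matrix()@down(-95.5)
p0,R0=pose(0,.085,-.012);print('pre',p0,rel(p0,R0))
for th in(0,10,20,25,30,35,40,45,50,55,60): p,Rm=pose(th,.085-.013*min(th/30,1),-.012);print(th,p.round(3));show(rel(p,Rm,p0,R0))
E
```

```text
3.15 [ 0.43500322 -0.28823848  0.1697746 ] -2.5757971624443 0.017238418962031602 [-0.6163276  -0.03175984 -2.74340195]
pre [ 0.36822023 -0.03556943  0.1295    ] [ 4.00836103e+01 -7.78392205e+01 -2.49152706e+02  1.62182118e+00
 -4.29864042e-04  1.86904838e-03]
0 [ 0.368 -0.036  0.13 ]
[0.0, 0.0, 0.0, 0.0, 0.0, 0.0]
10 [ 0.377 -0.036  0.142]
[-12.5, 0.0, -9.3, -0.0, -0.175, -0.0]
20 [ 0.389 -0.038  0.153]
[-23.2, -0.0, -21.3, -0.0, -0.349, -0.0]
25 [ 0.396 -0.038  0.157]
[-27.7, -0.0, -28.3, 0.0, -0.436, -0.0]
30 [ 0.404 -0.039  0.161]
[-31.5, 0.0, -35.8, 0.0, -0.524, -0.0]
35 [ 0.412 -0.04   0.166]
[-36.9, 0.0, -43.8, 0.0, -0.611, -0.0]
40 [ 0.42  -0.041  0.171]
[-41.5, 0.0, -52.2, -0.0, -0.698, -0.0]
45 [ 0.429 -0.041  0.175]
[-45.4, 0.0, -61.0, -0.0, -0.785, -0.0]
50 [ 0.438 -0.042  0.178]
[-48.5, -0.0, -70.2, 0.0, -0.873, -0.0]
55 [ 0.447 -0.043  0.18 ]
[-50.8, 0.0, -79.5, -0.0, -0.96, -0.0]
60 [ 0.457 -0.044  0.182]
[-52.2, 0.0, -89.0, -0.0, -1.047, -0.0]
```

View pics/s2z.png

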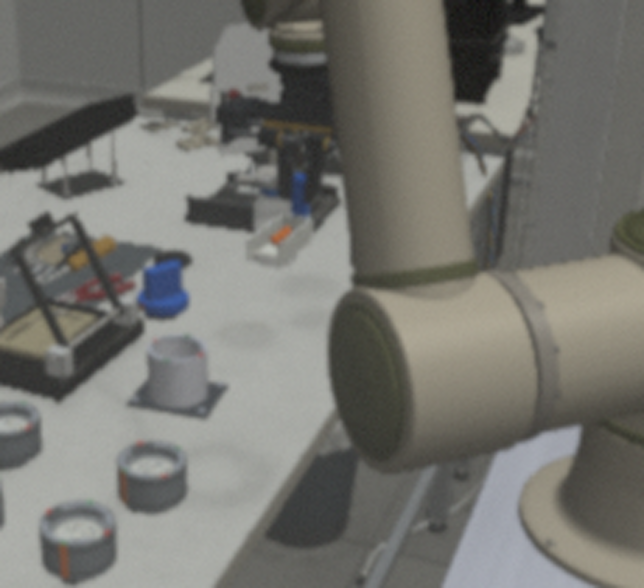

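The scoop is held level, with the beads still in it (crop pixel 283,235). Next I'll swing it to a pre-pour pose behind the canister.

{"op": "play_rows", "data": {
  "commands": [
    [[0,-2,-6,0.04,0,0,-1],[0,-5,-16,0.11,0,0,-1],[0,-9,-30,0.2,0,0,-1],[0,-14,-44,0.29,0,0,-1],[0,-19,-60,0.39,0,0,-1],[0,-24,-76,0.5,0,0,-1],[0,-29,-92,0.6,0,0,-1],[0,-34,-108,0.7,0,0,-1],[0,-39,-124,0.81,0,0,-1],[0,-44,-139,0.9,0,0,-1],[0,-47,-150,0.98,0,0,-1],[0,-50,-160,1.04,0,0,-1]]
  ]
}}

```text
t: 4.2
eef_pos: [0.3914, -0.1249, 0.1686]
tcp_rot: [-0.686, -0.17, 0.687, -0.168]
wrist_force: [-0.2, -0.0, -1.5]
width: 0.0174
```

```bash
python3 - <<'E'
from h import *
st=read_state();print(st['eef_pos'],jaw())
show(rel((.3682,-.0356,.150),down(-95.5)))
E
```

```text
[ 0.39138712 -0.12489123  0.16859996] -62.37837810701808
[18.9, -89.8, -20.9, 0.578, 0.002, 0.003]
```

{"op": "play_rows", "data": {
  "commands": [
    [[1,-6,-1,0.04,0,0,-1],[3,-16,-3,0.1,0,0,-1],[6,-28,-6,0.18,0,0,-1],[8,-40,-9,0.26,0,0,-1],[11,-53,-12,0.34,0,0,-1],[14,-66,-15,0.42,0,0,-1],[17,-78,-18,0.5,0,0,-1],[18,-86,-20,0.55,0.001,0.002,-1],[19,-90,-21,0.578,0.002,0.003,-1],[19,-90,-21,0.578,0.002,0.003,-1],[19,-90,-21,0.578,0.002,0.003,-1],[19,-90,-21,0.578,0.002,0.003,-1]]
  ]
}}

```text
t: 5.2
eef_pos: [0.3682, -0.0356, 0.1497]
tcp_rot: [-0.706, 0.034, 0.707, 0.034]
wrist_force: [0.3, 0.5, -1.4]
width: 0.0173
```

```bash
python3 - <<'E'
from h import *
st=read_state();print(st['eef_pos'],jaw(),st['joint_pos'])
s=snap('top','s3.png');c=s['color'][165:265,210:350,::-1];cv2.imwrite('pics/s3z.png',cv2.resize(c,None,fx=5,fy=5,interpolation=cv2.INTER_CUBIC))
d=np.array([np.cos(np.radians(-5.5)),np.sin(np.radians(-5.5)),0]);C=np.array([.4807,-.0464,0])
def pose(th,zl,off):
    t=np.radians(th);L=C+d*off+[0,0,zl]
    p=L-d*(.101*np.cos(t)-.0445*np.sin(t))-np.array([0,0,-.101*np.sin(t)-.0445*np.cos(t)])
    y=np.array([-d[1],d[0],0]);return p,R.from_rotvec(y*t).as_matrix()@down(-95.5)
for th in(0,8,14,20,24,28): show(rel(*pose(th,.105-.035*min(th/28,1),-.012)))
E
```

```text
[ 0.36816122 -0.03555319  0.1496521 ] -95.45756408049036 [-4.16205840e-01  1.08000176e-01  2.07093805e+00  1.43939289e-04
  9.63329092e-01  1.24976065e+00]
[0.2, -0.0, -0.0, 0.0, 0.0, 0.0]
[-3.4, -0.0, -7.2, 0.0, -0.139, 0.0]
[-5.4, -0.0, -13.8, 0.0, -0.244, 0.0]
[-6.7, -0.0, -21.3, 0.0, -0.349, 0.0]
[-7.0, -0.0, -26.8, 0.0, -0.418, 0.0]
[-7.0, -0.0, -32.7, 0.001, -0.488, 0.0]
```

View pics/s3z.png

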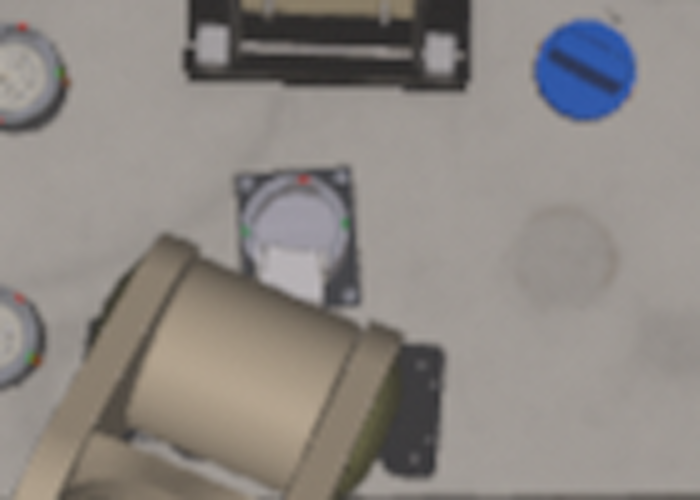

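The lip (crop pixel 293,250) lines up with the mouth (297,225). I'll tilt in stages.

{"op": "play_rows", "data": {
  "commands": [
    [[-2,0,-3.5,0,-0.07,0,-1],[-3.4,0,-7.2,0,-0.139,0,-1],[-4.4,0,-10.5,0,-0.19,0,-1],[-5.4,0,-13.8,0,-0.244,0,-1],[-6,0,-17.5,0,-0.297,0,-1],[-6.7,0,-21.3,0,-0.349,0,-1],[-6.9,0,-24,0,-0.384,0,-1],[-7,0,-26.8,0,-0.418,0,-1],[-7,0,-29.8,0,-0.453,0,-1],[-7,0,-32.7,0,-0.488,0,-1],[-7,0,-32.7,0,-0.488,0,-1],[-7,0,-32.7,0,-0.488,0,-1]]
  ]
}}

```text
t: 6.25
eef_pos: [0.4006, -0.0395, 0.1575]
tcp_rot: [-0.514, 0.025, 0.857, 0.041]
wrist_force: [-5.5, -3.5, 9.8]
width: 0.0176
```

```bash
python3 - <<'E'
from h import *
st=read_state();print(st['eef_pos'],st['joint_pos'].round(2))
d=np.array([np.cos(np.radians(-5.5)),np.sin(np.radians(-5.5)),0]);C=np.array([.4807,-.0464,0])
def pose(th,zl,off):
    t=np.radians(th);L=C+d*off+[0,0,zl]
    p=L-d*(.101*np.cos(t)-.0445*np.sin(t))-np.array([0,0,-.101*np.sin(t)-.0445*np.cos(t)])
    y=np.array([-d[1],d[0],0]);return p,R.from_rotvec(y*t).as_matrix()@down(-95.5)
for th in(28,33,38,43,48,53,58): show(rel(*pose(th,.070,-.012)))
s=snap('scene');c=s['color'][160:260,230:350,::-1];cv2.imwrite('pics/s4z.png',cv2.resize(c,None,fx=5,fy=5,interpolation=cv2.INTER_CUBIC))
E
```

```text
[ 0.40061635 -0.03954511  0.15751325] [-0.33  0.42  1.7  -0.11  1.5   1.37]
[0.7, -0.9, -0.5, -0.0, 0.002, -0.001]
[-8.0, -0.8, -4.7, -0.0, -0.085, -0.001]
[-16.2, -0.8, -9.7, -0.0, -0.173, -0.001]
[-24.0, -0.8, -15.4, -0.0, -0.26, -0.001]
[-31.2, -0.8, -21.7, -0.0, -0.347, -0.001]
[-37.9, -0.8, -28.7, -0.0, -0.435, -0.001]
[-43.9, -0.8, -36.2, -0.0, -0.522, -0.001]
```

View pics/s4z.png

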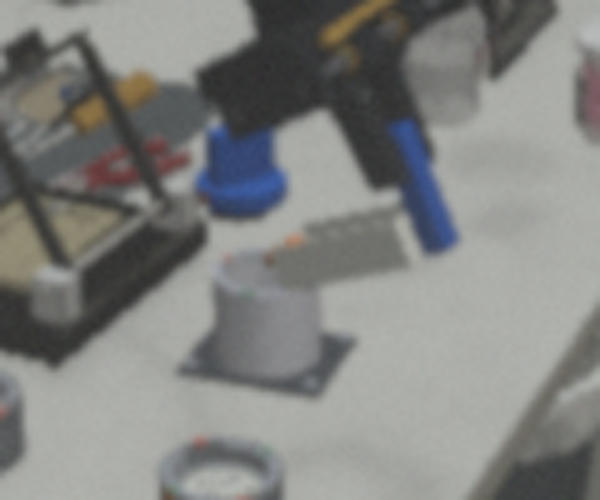

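There is 10 N of contact, so the scoop's underside is touching the near rim. I'll raise the lip and keep tilting.

```bash
cat >> h.py <<'E'
d=np.array([np.cos(np.radians(-5.5)),np.sin(np.radians(-5.5)),0]);C=np.array([.4807,-.0464,0])
def pose(th,zl,off):
    t=np.radians(th);L=C+d*off+[0,0,zl]
    p=L-d*(.101*np.cos(t)-.0445*np.sin(t))-np.array([0,0,-.101*np.sin(t)-.0445*np.cos(t)])
    y=np.array([-d[1],d[0],0]);return p,R.from_rotvec(y*t).as_matrix()@down(-95.5)
E
python3 - <<'E'
from h import *
for th,z in((28,.083),(33,.083),(38,.083),(43,.08),(48,.078),(53,.076),(58,.075)): show(rel(*pose(th,z,-.014)))
E
```

```text
[-9.8, -0.9, 7.5, 0.0, 0.001, -0.001]
[-18.5, -0.9, 3.2, -0.0, -0.086, -0.001]
[-26.7, -0.8, -1.8, -0.0, -0.174, -0.001]
[-31.8, -0.8, -8.9, -0.0, -0.261, -0.001]
[-37.3, -0.8, -16.1, -0.0, -0.348, -0.001]
[-42.2, -0.8, -24.0, -0.0, -0.435, -0.001]
[-47.3, -0.8, -32.0, -0.0, -0.523, -0.001]
```

{"op": "play_rows", "data": {
  "commands": [
    [[-9.8,-0.9,7.5,0,0,0,-1],[-9.8,-0.9,7.5,0,0,0,-1],[-14,-0.9,5.4,0,-0.043,0,-1],[-18.5,-0.9,3.2,0,-0.086,0,-1],[-22.6,-0.9,0.7,0,-0.13,0,-1],[-26.7,-0.8,-1.8,0,-0.174,0,-1],[-29.3,-0.8,-5.3,0,-0.218,0,-1],[-31.8,-0.8,-8.9,0,-0.261,0,-1],[-34.6,-0.8,-12.5,0,-0.305,0,-1],[-37.3,-0.8,-16.1,0,-0.348,0,-1],[-37.3,-0.8,-16.1,0,-0.348,0,-1],[-37.3,-0.8,-16.1,0,-0.348,0,-1]]
  ]
}}

```text
t: 7.3
eef_pos: [0.4325, -0.042, 0.182]
tcp_rot: [-0.358, 0.017, 0.932, 0.045]
wrist_force: [-1.1, -0.2, -0.9]
width: 0.0175
```

```bash
python3 - <<'E'
from h import *
st=read_state();print(st['eef_pos'],st['joint_pos'].round(2),st['wrist_force'])
for th,z in((48,.078),(53,.077),(58,.077)): show(rel(*pose(th,z,-.014)))
s=snap('scene');c=s['color'][160:260,230:350,::-1];cv2.imwrite('pics/s5z.png',cv2.resize(c,None,fx=5,fy=5,interpolation=cv2.INTER_CUBIC))
E
```

```text
[ 0.43246956 -0.04195545  0.18196583] [-0.29  0.63  1.42 -0.15  1.91  1.39] [-1.08322536 -0.23212478 -0.94189287]
[-0.5, -0.2, 0.7, 0.0, -0.001, -0.001]
[-8.5, -0.2, -4.3, 0.0, -0.088, -0.001]
[-16.7, -0.2, -9.3, -0.0, -0.175, -0.001]
```

View pics/s5z.png

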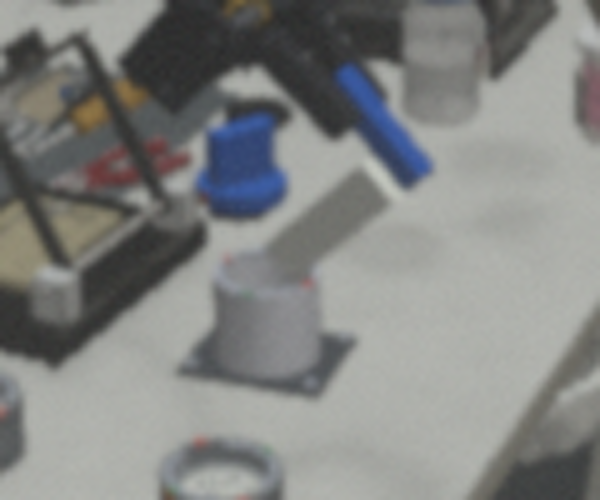

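The scoop is steeply tilted over the mouth and I can see no beads outside. I'll tip it further, hold, and then level it upwards and away.

{"op": "play_rows", "data": {
  "commands": [
    [[-4,0,-2,0,-0.044,0,-1],[-8.5,0,-4.3,0,-0.088,0,-1],[-12.5,0,-6.8,0,-0.13,0,-1],[-16.7,0,-9.3,0,-0.175,0,-1],[-16.7,0,-9.3,0,-0.175,0,-1],[-16.7,0,-9.3,0,-0.175,0,-1],[-16.7,0,-9.3,0,-0.175,0,-1],[-16.7,0,-9.3,0,-0.175,0,-1],[-16.7,0,-9.3,0,-0.175,0,-1],[-16.7,0,-9.3,0,-0.175,0,-1]]
  ]
}}

```text
t: 8.18
eef_pos: [0.4507, -0.0436, 0.187]
tcp_rot: [-0.276, 0.014, 0.96, 0.046]
wrist_force: [-0.7, 0.0, -1.0]
width: 0.0174
```

```bash
python3 - <<'E'
from h import *
show(rel((.36,-.035,.22),down(-95.5)))
E
```

```text
[59.6, 0.1, 76.4, 0.0, 1.011, -0.001]
```

{"op": "play_rows", "data": {
  "commands": [
    [[0,0,15,0,0,0,-1],[10,0,30,0,0.11,0,-1],[20,0,40,0,0.23,0,-1],[30,0,50,0,0.35,0,-1],[40,0,60,0,0.47,0,-1],[50,0,70,0,0.59,0,-1],[59.6,0,76,0,0.71,0,-1],[59.6,0,76,0,0.83,0,-1],[59.6,0,76,0,0.95,0,-1],[59.6,0,76,0,1.011,0,-1],[59.6,0,76,0,1.011,0,-1]]
  ]
}}

```text
t: 9.1
eef_pos: [0.359, -0.0346, 0.2202]
tcp_rot: [0.708, -0.034, -0.705, -0.033]
wrist_force: [-0.3, -0.2, -1.2]
width: 0.0175
```

```bash
python3 - <<'E'
from h import *
st=read_state();print(st['eef_pos'],jaw())
show(rel((.43,-.29,.16),down(-2.3)))
s=snap('top');c=s['color'][165:265,230:350,::-1];cv2.imwrite('pics/s6z.png',cv2.resize(c,None,fx=5,fy=5,interpolation=cv2.INTER_CUBIC))
E
```

```text
[ 0.35902052 -0.03458343  0.22022047] -95.50321514154984
[60.9, 247.4, -94.9, -1.627, -0.002, -0.004]
```

View pics/s6z.png

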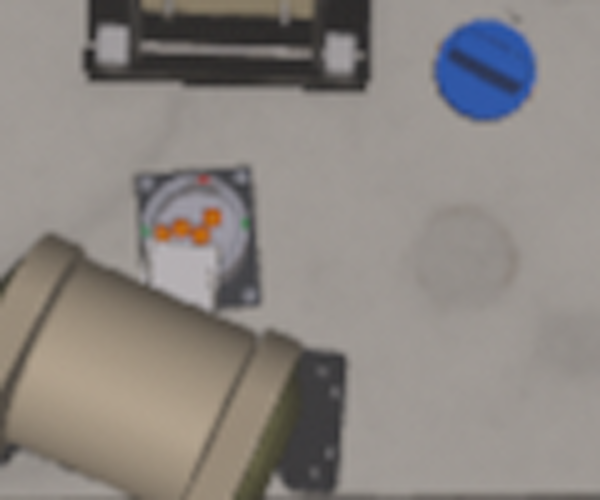

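Four beads can be seen in the canister and the lip may hide the fifth. I'll return the scoop to its place.

{"op": "play_rows", "data": {
  "commands": [
    [[0,20,-8,-0.12,0,0,-1],[0,40,-16,-0.24,0,0,-1],[0,60,-24,-0.36,0,0,-1],[0,85,-32,-0.48,0,0,-1],[0,110,-40,-0.6,0,0,-1],[0,135,-50,-0.72,0,0,-1],[0,160,-60,-0.84,0,0,-1],[0,185,-70,-0.96,0,0,-1],[10,210,-80,-1.08,0,0,-1],[20,230,-88,-1.2,0,0,-1],[30,247,-95,-1.3,0,0,-1],[30,247,-95,-1.4,0,0,-1]]
  ]
}}

```text
t: 10.15
eef_pos: [0.4305, -0.2922, 0.1876]
tcp_rot: [-0.561, -0.431, 0.562, -0.428]
wrist_force: [-0.4, 0.7, -1.9]
width: 0.0177
```

```bash
python3 - <<'E'
from m import *
st=read_state();print(st['eef_pos'],jaw())
show(rel((.43,-.29,.0605),down(-2.3)))
s=snap('top');print(blobs(s,orange,(225,180,360,260),1,400))
c=s['color'][190:240,250:310,::-1];cv2.imwrite('pics/s7z.png',cv2.resize(c,None,fx=8,fy=8,interpolation=cv2.INTER_CUBIC))
E
```

```text
[ 0.43048014 -0.29219882  0.18760014] -15.11351246792041
[127.1, -0.5, -1.9, -0.224, -0.001, 0.004]
[(array([267.89090909, 211.43636364]), np.int32(55))]
```

View pics/s7z.png

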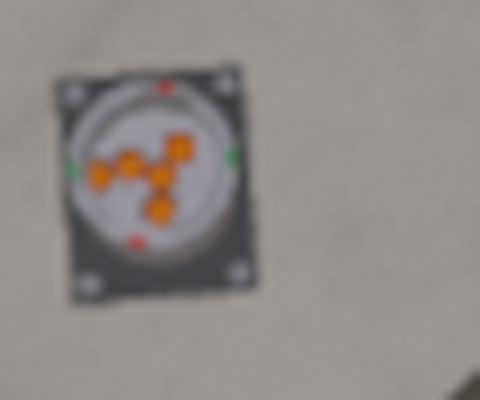

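All five beads lie in the canister (crop pixels about 100–180, 150–210). Next I'll set the scoop down.

{"op": "play_rows", "data": {
  "commands": [
    [[30,0,-1,-0.1,0,0.002,-1],[60,0,-2,-0.224,0,0.004,-1],[90,-0.5,-2,-0.224,0,0.004,-1],[110,-0.5,-2,-0.224,0,0.004,-1],[119,-0.5,-2,-0.224,0,0.004,-1],[123,-0.5,-2,-0.224,0,0.004,-1],[125,-0.5,-2,-0.224,0,0.004,-1],[126,-0.5,-2,-0.224,0,0.004,-1],[127,-0.5,-2,-0.224,0,0.004,-1],[127,-0.5,-2,-0.224,0,0.004,-1]]
  ]
}}

```text
t: 11.03
eef_pos: [0.4306, -0.2893, 0.0655]
tcp_rot: [-0.508, -0.491, 0.508, -0.492]
wrist_force: [-11.0, 8.6, 37.1]
width: 0.0178
```

{"op": "play_rows", "data": {
  "commands": [
    [[0,0,0,0,0,0,-0.4],[0,0,0,0,0,0,-0.3],[0,0,0,0,0,0,1],[0,0,0,0,0,0,1],[0,0,0,0,0,0,1],[0,0,0,0,0,0,1],[0,0,0,0,0,0,1],[0,0,0,0,0,0,1],[-35,0,0,0,0,0,1],[-70,0,0,0,0,0,1],[-110,0,0,0,0,0,1],[-150,0,0,0,0,0,1]]
  ]
}}

```text
t: 12.03
eef_pos: [0.4302, -0.2889, 0.2171]
tcp_rot: [-0.508, -0.492, 0.508, -0.491]
wrist_force: [0.0, -0.8, 0.3]
width: 0.088
```

```bash
python3 - <<'E'
from h import *
st=read_state();print(st['eef_pos'],jaw(),st['joint_pos'].round(2))
show(rel((.4193,.1428,.20),down(-27.7)),rel((.4193,.1428,.20),down(62.3)),rel((.4193,.1428,.11),down(-27.7)))
E
```

```text
[ 0.43024373 -0.28886648  0.21706126] -1.9564678369142816 [-0.82  0.33  1.58 -0.    1.23 -0.78]
[17.2, -25.7, -431.0, 0.449, -0.0, 0.0]
[17.2, -25.7, -431.0, -1.121, -0.0, 0.0]
[107.2, -25.6, -431.0, 0.449, -0.0, 0.0]
```

{"op": "play_rows", "data": {
  "commands": [
    [[17,-26,-431,-1.121,0,0,1],[17,-26,-431,-1.121,0,0,1],[17,-26,-431,-1.121,0,0,1],[17,-26,-431,-1.121,0,0,1],[17,-26,-431,-1.121,0,0,1],[17,-26,-431,-1.121,0,0,1],[17,-26,-431,-1.121,0,0,1],[17,-26,-431,-1.121,0,0,1],[17,-26,-431,-1.121,0,0,1],[17,-26,-431,-1.121,0,0,1],[17,-26,-431,-1.121,0,0,1],[17,-26,-431,-1.121,0,0,1]]
  ]
}}

```text
t: 13.03
eef_pos: [0.4183, 0.1455, 0.2]
tcp_rot: [0.168, 0.687, -0.168, 0.687]
wrist_force: [-0.3, 0.2, 0.8]
width: 0.088
```

```bash
python3 - <<'E'
from m import *
st=read_state();print(st['eef_pos'],jaw())
show(rel((.4193,.1428,.036),down(62.3)))
s=snap('scene','s8.png');W=world(s);np.savez('s8.npz',**s)
# scoop post: blue tall
c=cv2.cvtColor(s['color'],cv2.COLOR_RGB2HSV);m=blue(c)
P=W[m&(W[...,2]>.02)];print(len(P))
k=(abs(P[:,0]-.43)<.04)&(abs(P[:,1]+.289)<.05);P=P[k];print(len(P),P.min(0).round(3),P.max(0).round(3))
for lo,hi in((.02,.04),(.04,.06),(.06,.08)):
    q=P[(P[:,2]>lo)&(P[:,2]<hi)];print(lo,len(q),q.mean(0).round(3) if len(q) else '')
E
```

```text
[0.41833416 0.14549727 0.20003985] 62.51670223621965
[164.0, -2.0, 2.2, 0.004, -0.001, -0.0]
207
7 [ 0.418 -0.291  0.068] [ 0.43  -0.281  0.074]
0.02 0 
0.04 0 
0.06 7 [ 0.424 -0.286  0.072]
```

{"op": "play_rows", "data": {
  "commands": [
    [[35,-2,2,0,0,0,1],[70,-2,2,0,0,0,1],[105,-2,2,0,0,0,1],[140,-2,2,0,0,0,1],[164,-2,2,0,0,0,1],[164,-2,2,0,0,0,1],[164,-2,2,0,0,0,-1],[164,-2,2,0,0,0,-1],[164,-2,2,0,0,0,-1],[164,-2,2,0,0,0,-1],[164,-2,2,0,0,0,-1],[164,-2,2,0,0,0,-1]]
  ],
  "newtons": 30
}}

```text
t: 14.08
eef_pos: [0.4203, 0.141, 0.0374]
tcp_rot: [0.169, 0.686, -0.168, 0.688]
wrist_force: [-1.2, -1.7, 9.2]
width: 0.0636
```

{"op": "play_rows", "data": {
  "commands": [
    [[0,0,0,0,0,0,-1],[0,0,0,0,0,0,-1],[-30,0,0,0,0,0,-1],[-65,0,0,0,0,0,-1],[-100,0,0,0,0,0,-1],[-124,0,0,0,0,0,-1],[-124,0,0,0,0,0,-1],[-124,0,0,0,0,0,-1]]
  ]
}}

```text
t: 14.75
eef_pos: [0.4202, 0.1411, 0.162]
tcp_rot: [0.169, 0.685, -0.168, 0.688]
wrist_force: [-1.4, -0.4, -2.2]
width: 0.0634
```

```bash
python3 - <<'E'
from m import *
st=read_state();print(st['eef_pos'],jaw(),st['width'],st['wrist_force'])
show(rel((.4807,-.0464,.14),down(-10.5)))
s=snap('top','s9.png')
E
```

```text
[0.42019324 0.14109566 0.16203005] 62.46889744420219 0.06342140796765038 [-1.44752447 -0.3916797  -2.15512979]
[22.3, -138.3, 140.2, 1.274, 0.002, -0.004]
```

{"op": "play_rows", "data": {
  "commands": [
    [[22,-138,140,1.274,0,-0.004,-1],[22,-138,140,1.274,0,-0.004,-1],[22,-138,140,1.274,0,-0.004,-1],[22,-138,140,1.274,0,-0.004,-1],[22,-138,140,1.274,0,-0.004,-1],[22,-138,140,1.274,0,-0.004,-1],[22,-138,140,1.274,0,-0.004,-1],[22,-138,140,1.274,0,-0.004,-1],[22,-138,140,1.274,0,-0.004,-1],[22,-138,140,1.274,0,-0.004,-1],[22,-138,140,1.274,0,-0.004,-1],[22,-138,140,1.274,0,-0.004,-1]]
  ]
}}

```text
t: 15.8
eef_pos: [0.4794, -0.0459, 0.1376]
tcp_rot: [-0.542, -0.453, 0.545, -0.452]
wrist_force: [0.5, -0.5, -1.2]
width: 0.0635
```

```bash
python3 - <<'E'
from m import *
st=read_state();print(st['eef_pos'],jaw(),st['width'],st['wrist_force'])
show(rel((.4807,-.0464,.0864),down(-10.5)))
s=snap('scene');c=s['color'][180:250,240:330,::-1];cv2.imwrite('pics/s10z.png',cv2.resize(c,None,fx=7,fy=7,interpolation=cv2.INTER_CUBIC))
E
```

```text
[ 0.47937402 -0.04586962  0.13762997] -10.42519954035917 0.06349247223665119 [ 0.48758113 -0.52076915 -1.2424456 ]
[51.2, 1.6, 0.2, 0.001, 0.002, 0.004]
```

View pics/s10z.png

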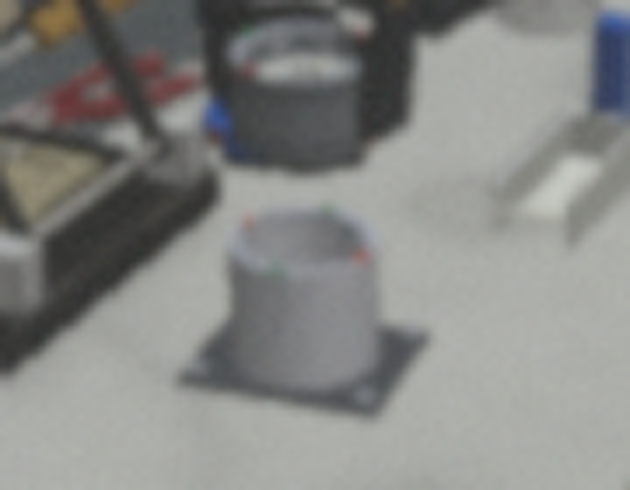

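The section hangs level above the canister, and the scoop stands empty and upright. Now I'll lower it.

{"op": "play_rows", "data": {
  "commands": [
    [[20,1.6,0.2,0,0.002,0.004,-1],[32,1.6,0.2,0,0.002,0.004,-1],[38,1.6,0.2,0,0.002,0.004,-1],[41,1.6,0.2,0,0.002,0.004,-1],[43,1.6,0.2,0,0.002,0.004,-1],[45,1.6,0.2,0,0.002,0.004,-1],[47,1.6,0.2,0,0.002,0.004,-1],[49,1.6,0.2,0,0.002,0.004,-1],[51,1.6,0.2,0,0.002,0.004,-1],[52,1.6,0.2,0,0.002,0.004,-1]]
  ]
}}

```text
t: 16.68
eef_pos: [0.481, -0.0464, 0.0864]
tcp_rot: [0.543, 0.453, -0.543, 0.453]
wrist_force: [-5.2, 1.2, 16.8]
width: 0.0635
```

It has dropped the full depth, so I'll turn it clockwise.

{"op": "play_rows", "data": {
  "commands": [
    [[-0.5,0,0,0.12,0,0,-1],[-0.5,0,0,0.24,0,0,-1],[-0.5,0,0,0.36,0,0,-1],[-0.5,0,0,0.48,0,0,-1],[-0.5,0,0,0.6,0,0,-1],[-0.5,0,0,0.72,0,0,-1],[-0.5,0,0,0.84,0,0,-1],[-0.5,0,0,0.96,0,0,-1],[-0.5,0,0,1.08,0,0,-1],[-0.5,0,0,1.2,0,0,-1],[-0.5,0,0,1.31,0,0,-1],[-0.5,0,0,1.34,0,0,-1]]
  ]
}}

```text
t: 17.68
eef_pos: [0.4811, -0.0465, 0.0869]
tcp_rot: [0.707, 0.016, -0.706, 0.016]
wrist_force: [0.4, -1.1, -1.2]
width: 0.0634
```

```bash
python3 - <<'E'
from m import *
st=read_state();print(st['eef_pos'],jaw(),st['width'],st['wrist_force'],st['wrist_torque'])
E
```

```text
[ 0.48114608 -0.04650297  0.08694564] -87.4301506497393 0.06336518219320894 [ 0.35105314 -1.14013783 -1.16601738] [-0.08264409 -0.14666097 -0.02720923]
```

{"op": "play_rows", "data": {
  "commands": [
    [[0,0,0,0,0,0,1],[0,0,0,0,0,0,1],[0,0,0,0,0,0,1],[0,0,0,0,0,0,1],[0,0,0,0,0,0,1],[-30,0,0,0,0,0,1],[-70,0,0,0,0,0,1],[-110,0,0,0,0,0,1],[-115,0,0,0,0,0,1],[-115,0,0,0,0,0,1]]
  ]
}}

```text
t: 18.52
eef_pos: [0.4818, -0.0468, 0.2041]
tcp_rot: [0.709, 0.015, -0.705, 0.017]
wrist_force: [0.2, -1.1, -0.8]
width: 0.0878
```

```bash
python3 - <<'E'
from m import *
st=read_state();print(st['eef_pos'],jaw())
show(rel((.5817,.130,.16),down(0)))
E
```

```text
[ 0.48183603 -0.04675807  0.20408682] -87.40783819244608
[44.4, -172.1, -107.5, -1.526, -0.003, -0.006]
```

{"op": "play_rows", "data": {
  "commands": [
    [[44,-172,-107,-1.526,-0.003,-0.006,1],[44,-172,-107,-1.526,-0.003,-0.006,1],[44,-172,-107,-1.526,-0.003,-0.006,1],[44,-172,-107,-1.526,-0.003,-0.006,1],[44,-172,-107,-1.526,-0.003,-0.006,1],[44,-172,-107,-1.526,-0.003,-0.006,1],[44,-172,-107,-1.526,-0.003,-0.006,1],[44,-172,-107,-1.526,-0.003,-0.006,1],[44,-172,-107,-1.526,-0.003,-0.006,1],[44,-172,-107,-1.526,-0.003,-0.006,1],[44,-172,-107,-1.526,-0.003,-0.006,1],[44,-172,-107,-1.526,-0.003,-0.006,1]]
  ]
}}

```text
t: 19.52
eef_pos: [0.5804, 0.1298, 0.1581]
tcp_rot: [-0.504, -0.496, 0.506, -0.494]
wrist_force: [0.7, 0.4, 0.7]
width: 0.0885
```

```bash
cat >> m.py <<'E'
def dots(s,p,h):
    K=s['camera_matrix'];q=np.linalg.inv(s['T'])@np.array([p[0],p[1],h,1]);c=(K[0,0]*q[0]/q[2]+K[0,2],K[1,1]*q[1]/q[2]+K[1,2])
    for k,a in(('red',165),('green',90)):
        o=wc(s,k,c,h,12);print(k,[(w,x.round(4).tolist()) for w,x in o])
        for i in range(len(o)):
            for j in range(i):
                D=o[i][1]-o[j][1];n=np.hypot(*D)
                if .054<n<.066: print('   mid',((o[i][1]+o[j][1])/2).round(4),'sep',n.round(4),'yaw',((np.degrees(np.arctan2(D[1],D[0]))-a+90)%180-90).round(1))
E
python3 - <<'E'
from m import *
st=read_state();print(st['eef_pos'],jaw())
show(rel((.5817,.130,.036),down(0)))
s=snap('top','s11.png');print('canister');dots(s,(.4807,-.0464),.096)
for n,p in(('B',(.55,.25)),('C',(.4343,.2557))): print(n);dots(s,p,.047)
E
```

```text
[0.58044316 0.12982215 0.15811103] -1.1166446480510328
[122.1, 1.6, -0.2, -0.019, -0.0, 0.003]
canister
red [(286, [0.5092, -0.052]), (258, [0.45, -0.0388])]
   mid [ 0.4796 -0.0454] sep 0.0606 yaw 2.5
green [(64, [0.4804, -0.076]), (38, [0.478, -0.0164])]
   mid [ 0.4792 -0.0462] sep 0.0597 yaw 2.3
B
red [(13, [0.5299, 0.2386]), (13, [0.5865, 0.243]), (13, [0.5836, 0.2615])]
   mid [0.5582 0.2408] sep 0.0567 yaw 19.5
   mid [0.5568 0.25  ] sep 0.0583 yaw 38.1
green []
C
red [(39, [0.4558, 0.2531]), (26, [0.4143, 0.2328]), (26, [0.451, 0.2337])]
green []
```

Section 1 is locked: its yaw of 2.4° is within about 2° of the canister's, its dots fit z = 96 mm, and it is centred within 1.5 mm. Next is section A.

{"op": "play_rows", "data": {
  "commands": [
    [[35,1.6,0,-0.019,0,0.003,1],[70,1.6,0,-0.019,0,0.003,1],[100,1.6,0,-0.019,0,0.003,1],[122,1.6,0,-0.019,0,0.003,1],[122,1.6,0,-0.019,0,0.003,1],[122,1.6,0,-0.019,0,0.003,-1],[122,1.6,0,-0.019,0,0.003,-1],[122,1.6,0,-0.019,0,0.003,-1],[122,1.6,0,-0.019,0,0.003,-1],[122,1.6,0,-0.019,0,0.003,-1],[122,1.6,0,-0.019,0,0.003,-1],[122,1.6,0,-0.019,0,0.003,-1]]
  ]
}}

```text
t: 20.57
eef_pos: [0.5824, 0.1298, 0.0376]
tcp_rot: [0.499, 0.501, -0.498, 0.502]
wrist_force: [-1.1, -0.7, 7.5]
width: 0.0632
```

{"op": "play_rows", "data": {
  "commands": [
    [[0,0,0,0,0,0,-1],[-30,0,0,0,0,0,-1],[-70,0,0,0,0,0,-1],[-110,0,0,0,0,0,-1],[-140,0,0,0,0,0,-1],[-150,0,0,0,0,0,-1],[-150,0,0,0,0,0,-1],[-150,0,0,0,0,0,-1]]
  ]
}}

```text
t: 21.23
eef_pos: [0.5815, 0.1298, 0.186]
tcp_rot: [0.498, 0.502, -0.498, 0.502]
wrist_force: [-0.6, 0.4, -2.0]
width: 0.0635
```

```bash
python3 - <<'E'
from m import *
st=read_state();print(st['eef_pos'],jaw(),st['width'],st['wrist_force'])
show(rel((.4800,-.0460,.18),down(79)))
E
```

```text
[0.58146963 0.12977422 0.18602835] 0.38972725197051417 0.06353296832015401 [-0.62382031  0.40555939 -2.03169672]
[6.0, -102.7, 175.1, -1.372, 0.0, -0.0]
```

{"op": "play_rows", "data": {
  "commands": [
    [[6,-103,175,-1.372,0,0,-1],[6,-103,175,-1.372,0,0,-1],[6,-103,175,-1.372,0,0,-1],[6,-103,175,-1.372,0,0,-1],[6,-103,175,-1.372,0,0,-1],[6,-103,175,-1.372,0,0,-1],[6,-103,175,-1.372,0,0,-1],[6,-103,175,-1.372,0,0,-1],[6,-103,175,-1.372,0,0,-1],[6,-103,175,-1.372,0,0,-1],[6,-103,175,-1.372,0,0,-1],[6,-103,175,-1.372,0,0,-1]]
  ]
}}

```text
t: 22.23
eef_pos: [0.4787, -0.0456, 0.1775]
tcp_rot: [0.066, 0.706, -0.065, 0.703]
wrist_force: [-0.5, -0.2, -1.7]
width: 0.0634
```

```bash
python3 - <<'E'
from m import *
st=read_state();print(st['eef_pos'],jaw(),st['width'],st['wrist_force'])
show(rel((.4800,-.0460,.1226),down(79)))
E
```

```text
[ 0.47865161 -0.04563736  0.17746805] 79.36161851144846 0.06341040302439302 [-0.48141829 -0.22404064 -1.6802429 ]
[54.9, -0.2, 1.6, 0.006, -0.004, -0.001]
```

{"op": "play_rows", "data": {
  "commands": [
    [[22,0,1.6,0.006,-0.004,0,-1],[36,0,1.6,0.006,-0.004,0,-1],[42,0,1.6,0.006,-0.004,0,-1],[45,0,1.6,0.006,-0.004,0,-1],[47,0,1.6,0.006,-0.004,0,-1],[49,0,1.6,0.006,-0.004,0,-1],[51,0,1.6,0.006,-0.004,0,-1],[53,0,1.6,0.006,-0.004,0,-1],[55,0,1.6,0.006,-0.004,0,-1],[55.5,0,1.6,0.006,-0.004,0,-1]]
  ]
}}

```text
t: 23.07
eef_pos: [0.4802, -0.0459, 0.1225]
tcp_rot: [0.068, 0.704, -0.067, 0.704]
wrist_force: [-2.3, 1.1, 8.4]
width: 0.0631
```

{"op": "play_rows", "data": {
  "commands": [
    [[-0.5,0,0,0.12,0,0,-1],[-0.5,0,0,0.24,0,0,-1],[-0.5,0,0,0.36,0,0,-1],[-0.5,0,0,0.48,0,0,-1],[-0.5,0,0,0.6,0,0,-1],[-0.5,0,0,0.72,0,0,-1],[-0.5,0,0,0.84,0,0,-1],[-0.5,0,0,0.96,0,0,-1],[-0.5,0,0,1.08,0,0,-1],[-0.5,0,0,1.2,0,0,-1],[-0.5,0,0,1.31,0,0,-1],[-0.5,0,0,1.32,0,0,-1]]
  ]
}}

```text
t: 24.07
eef_pos: [0.4803, -0.0459, 0.1231]
tcp_rot: [0.486, 0.513, -0.486, 0.514]
wrist_force: [-0.4, -0.3, -1.4]
width: 0.0631
```

{"op": "play_rows", "data": {
  "commands": [
    [[0,0,0,0,0,0,1],[0,0,0,0,0,0,1],[0,0,0,0,0,0,1],[0,0,0,0,0,0,1],[0,0,0,0,0,0,1],[-30,0,0,0,0,0,1],[-70,0,0,0,0,0,1],[-90,0,0,0,0,0,1],[-90,0,0,0,0,0,1]]
  ]
}}

```text
t: 24.82
eef_pos: [0.4817, -0.0464, 0.2173]
tcp_rot: [0.487, 0.511, -0.484, 0.516]
wrist_force: [0.4, -1.0, 0.6]
width: 0.0881
```

```bash
python3 - <<'E'
from m import *
st=read_state();print(st['eef_pos'],jaw())
show(rel((.4343,.2557,.16),down(8)))
show(rel((.29,.05,.22),down(8)))
E
```

```text
[ 0.48173671 -0.04640489  0.21734784] 3.1998885976218694
[56.3, -31.0, -304.4, -0.084, 0.003, -0.008]
[-4.5, -186.0, -106.9, -0.084, 0.003, -0.008]
```

```bash
python3 - <<'E'
from m import *
show(rel((.34,.08,.215),down(8)))
E
```

```text
[0.9, -134.5, -134.1, -0.084, 0.003, -0.008]
```

{"op": "play_rows", "data": {
  "commands": [
    [[0,-134,-134,-0.084,0.003,-0.008,1],[0,-134,-134,-0.084,0.003,-0.008,1],[0,-134,-134,-0.084,0.003,-0.008,1],[0,-134,-134,-0.084,0.003,-0.008,1],[0,-134,-134,-0.084,0.003,-0.008,1],[0,-134,-134,-0.084,0.003,-0.008,1],[0,-134,-134,-0.084,0.003,-0.008,1]]
  ]
}}

```text
t: 25.4
eef_pos: [0.3401, 0.0803, 0.2156]
tcp_rot: [0.463, 0.534, -0.463, 0.534]
wrist_force: [0.7, -0.7, -0.1]
width: 0.0883
```

```bash
python3 - <<'E'
from m import *
st=read_state();print(st['eef_pos'],jaw())
s=snap('top','s12.png');print('column');dots(s,(.4800,-.046),.132)
for n,p in(('B',(.55,.25)),('C',(.4343,.2557))): print(n);dots(s,p,.047)
W=world(s);m=(W[...,2]>.055)&(W[...,2]<.085);k=np.zeros(m.shape,bool);k[150:200,290:360]=1
P=W[m&k][:,:2].astype(np.float32);print('cap',len(P),P.mean(0),cv2.minAreaRect(P))
show(rel((.4343,.2557,.16),down(8)))
E
```

```text
[0.34008021 0.08029328 0.21557452] 8.127569022392233
column
red [(338, [0.4493, -0.0386]), (310, [0.5084, -0.0515])]
   mid [ 0.4788 -0.0451] sep 0.0605 yaw 2.7
green [(85, [0.4805, -0.075]), (53, [0.4782, -0.0157])]
   mid [ 0.4793 -0.0453] sep 0.0593 yaw 2.2
B
red [(318, [0.5287, 0.272]), (231, [0.5708, 0.2289]), (110, [0.5311, 0.22])]
   mid [0.5498 0.2504] sep 0.0603 yaw -30.7
green [(92, [0.5662, 0.2753]), (37, [0.5347, 0.2245])]
   mid [0.5505 0.2499] sep 0.0598 yaw -31.8
C
red [(271, [0.4645, 0.2521]), (271, [0.4043, 0.2598]), (67, [0.4375, 0.2212])]
   mid [0.4344 0.2559] sep 0.0607 yaw 7.8
green [(52, [0.4301, 0.2849]), (45, [0.4393, 0.2264])]
   mid [0.4347 0.2556] sep 0.0593 yaw 8.8
cap 150 [ 0.58447933 -0.1890861 ] ((0.5859967470169067, -0.18415868282318115), (0.1329508125782013, 0.030445825308561325), 84.9825210571289)
[55.6, 117.3, -161.1, 0.001, 0.0, -0.0]
```

Section 2 is locked and flush, and B and C haven't moved. On to C.

{"op": "play_rows", "data": {
  "commands": [
    [[56,117,-161,0,0,0,1],[56,117,-161,0,0,0,1],[56,117,-161,0,0,0,1],[56,117,-161,0,0,0,1],[56,117,-161,0,0,0,1],[56,117,-161,0,0,0,1],[90,117,-161,0,0,0,1],[125,117,-161,0,0,0,1],[160,117,-161,0,0,0,1],[179,117,-161,0,0,0,1],[179,117,-161,0,0,0,1],[179,117,-161,0,0,0,1]]
  ]
}}

```text
t: 26.45
eef_pos: [0.4345, 0.2548, 0.0361]
tcp_rot: [0.463, 0.534, -0.464, 0.533]
wrist_force: [0.4, -0.1, 0.6]
width: 0.0877
```

{"op": "play_rows", "data": {
  "commands": [
    [[0,0,0,0,0,0,-1],[0,0,0,0,0,0,-1],[0,0,0,0,0,0,-1],[0,0,0,0,0,0,-1],[0,0,0,0,0,0,-1],[0,0,0,0,0,0,-1],[0,0,0,0,0,0,-1]]
  ]
}}

```text
t: 27.03
eef_pos: [0.4351, 0.2549, 0.0371]
tcp_rot: [0.464, 0.533, -0.464, 0.534]
wrist_force: [-0.7, -1.3, 6.8]
width: 0.0632
```

{"op": "play_rows", "data": {
  "commands": [
    [[0,0,0,0,0,0,-1],[-30,0,0,0,0,0,-1],[-70,0,0,0,0,0,-1],[-110,0,0,0,0,0,-1],[-150,0,0,0,0,0,-1],[-180,0,0,0,0,0,-1],[-180,0,0,0,0,0,-1],[-180,0,0,0,0,0,-1]]
  ]
}}

```text
t: 27.7
eef_pos: [0.4352, 0.2551, 0.2181]
tcp_rot: [0.465, 0.533, -0.463, 0.534]
wrist_force: [-0.4, 0.7, -1.5]
width: 0.0631
```

```bash
python3 - <<'E'
from m import *
st=read_state();print(st['eef_pos'],jaw(),st['width'],st['wrist_force'])
show(rel((.4797,-.0455,.215),down(79)))
E
```

```text
[0.43517859 0.25507142 0.21805179] 8.016965533690016 0.06312504750164023 [-0.42538772  0.65571175 -1.49638844]
[3.0, 2.2, 303.8, -1.239, 0.002, -0.003]
```

{"op": "play_rows", "data": {
  "commands": [
    [[2,2,304,-1.239,0,0,-1],[2,2,304,-1.239,0,0,-1],[2,2,304,-1.239,0,0,-1],[2,2,304,-1.239,0,0,-1],[2,2,304,-1.239,0,0,-1],[2,2,304,-1.239,0,0,-1],[2,2,304,-1.239,0,0,-1],[2,2,304,-1.239,0,0,-1],[2,2,304,-1.239,0,0,-1],[2,2,304,-1.239,0,0,-1],[2,2,304,-1.239,0,0,-1],[2,2,304,-1.239,0,0,-1]]
  ]
}}

```text
t: 28.7
eef_pos: [0.4788, -0.0459, 0.2142]
tcp_rot: [0.067, 0.704, -0.066, 0.704]
wrist_force: [0.2, 0.4, -1.4]
width: 0.0633
```

```bash
python3 - <<'E'
from m import *
st=read_state();print(st['eef_pos'],jaw(),st['width'],st['wrist_force'])
show(rel((.4797,-.0455,.158),down(78.5)))
E
```

```text
[ 0.47882559 -0.04585286  0.21415638] 79.21877675853393 0.06327468498818602 [ 0.19346243  0.44213966 -1.39424848]
[56.2, 0.4, 0.8, 0.013, -0.001, -0.002]
```

{"op": "play_rows", "data": {
  "commands": [
    [[22,0.4,0.8,0.013,0,-0.002,-1],[36,0.4,0.8,0.013,0,-0.002,-1],[43,0.4,0.8,0.013,0,-0.002,-1],[46,0.4,0.8,0.013,0,-0.002,-1],[48,0.4,0.8,0.013,0,-0.002,-1],[50,0.4,0.8,0.013,0,-0.002,-1],[52,0.4,0.8,0.013,0,-0.002,-1],[54,0.4,0.8,0.013,0,-0.002,-1],[56,0.4,0.8,0.013,0,-0.002,-1],[56.7,0.4,0.8,0.013,0,-0.002,-1]]
  ]
}}

```text
t: 29.53
eef_pos: [0.48, -0.0456, 0.158]
tcp_rot: [0.071, 0.703, -0.071, 0.704]
wrist_force: [-2.8, 0.5, 9.0]
width: 0.0634
```

Seated. I'll turn it and release.

{"op": "play_rows", "data": {
  "commands": [
    [[-0.5,0,0,0.12,0,0,-1],[-0.5,0,0,0.24,0,0,-1],[-0.5,0,0,0.36,0,0,-1],[-0.5,0,0,0.48,0,0,-1],[-0.5,0,0,0.6,0,0,-1],[-0.5,0,0,0.72,0,0,-1],[-0.5,0,0,0.84,0,0,-1],[-0.5,0,0,0.96,0,0,-1],[-0.5,0,0,1.08,0,0,-1],[-0.5,0,0,1.2,0,0,-1],[-0.5,0,0,1.3,0,0,-1],[-0.5,0,0,1.31,0,0,-1]]
  ]
}}

```text
t: 30.53
eef_pos: [0.48, -0.0456, 0.1586]
tcp_rot: [0.486, 0.513, -0.486, 0.514]
wrist_force: [-0.0, 0.2, -0.8]
width: 0.0632
```

{"op": "play_rows", "data": {
  "commands": [
    [[0,0,0,0,0,0,1],[0,0,0,0,0,0,1],[0,0,0,0,0,0,1],[0,0,0,0,0,0,1],[0,0,0,0,0,0,1],[-30,0,0,0,0,0,1],[-70,0,0,0,0,0,1],[-80,0,0,0,0,0,1],[-80,0,0,0,0,0,1]]
  ]
}}

```text
t: 31.28
eef_pos: [0.481, -0.0458, 0.2412]
tcp_rot: [0.487, 0.512, -0.485, 0.516]
wrist_force: [-0.5, -0.2, -0.5]
width: 0.0883
```

```bash
python3 - <<'E'
from m import *
st=read_state();print(st['eef_pos'],jaw())
show(rel((.34,.08,.245),down(59)))
E
```

```text
[ 0.4809907  -0.04582957  0.24123927] 3.2178295012657747
[-5.0, -133.7, -133.5, -0.974, 0.006, -0.004]
```

{"op": "play_rows", "data": {
  "commands": [
    [[-5,-134,-133,-0.974,0.006,-0.004,1],[-5,-134,-133,-0.974,0.006,-0.004,1],[-5,-134,-133,-0.974,0.006,-0.004,1],[-5,-134,-133,-0.974,0.006,-0.004,1],[-5,-134,-133,-0.974,0.006,-0.004,1],[-5,-134,-133,-0.974,0.006,-0.004,1],[-5,-134,-133,-0.974,0.006,-0.004,1],[-5,-134,-133,-0.974,0.006,-0.004,1],[-5,-134,-133,-0.974,0.006,-0.004,1]]
  ]
}}

```text
t: 32.03
eef_pos: [0.3391, 0.0796, 0.2438]
tcp_rot: [0.187, 0.683, -0.187, 0.681]
wrist_force: [0.2, 0.4, 0.5]
width: 0.0885
```

```bash
python3 - <<'E'
from m import *
st=read_state();print(st['eef_pos'],jaw())
s=snap('top','s13.png');print('column');dots(s,(.4800,-.046),.168)
print('B');dots(s,(.55,.25),.047)
W=world(s);m=(W[...,2]>.055)&(W[...,2]<.085)&(W[...,1]<-.15);k=np.zeros(m.shape,bool);k[150:220,290:360]=1
c=cv2.cvtColor(s['color'],cv2.COLOR_RGB2HSV);m&=(c[...,0]>100)&(c[...,0]<130)&(c[...,1]>80)
P=W[m&k][:,:2].astype(np.float32);print('cap',len(P),P.mean(0),cv2.minAreaRect(P))
show(rel((.5502,.2500,.036),down(58.8)))
E
```

```text
[0.33914169 0.07956433 0.24377834] 59.25419959614161
column
red [(315, [0.5083, -0.0516]), (295, [0.4497, -0.0393])]
   mid [ 0.479  -0.0455] sep 0.0599 yaw 3.2
green [(83, [0.4765, -0.0151]), (76, [0.4807, -0.0754])]
   mid [ 0.4786 -0.0453] sep 0.0604 yaw 3.9
B
red [(304, [0.5289, 0.2721]), (233, [0.5708, 0.2289]), (111, [0.5311, 0.22])]
   mid [0.5499 0.2505] sep 0.0602 yaw -30.9
green [(92, [0.5662, 0.2753]), (37, [0.5347, 0.2245])]
   mid [0.5505 0.2499] sep 0.0597 yaw -31.8
cap 92 [ 0.5821527  -0.22672361] ((0.5830328464508057, -0.22698242962360382), (0.04921548813581467, 0.016951903700828552), 61.134483337402344)
[207.6, 255.0, 93.1, 0.002, -0.002, 0.001]
```

Section 3 is locked; B and the cap are where they were. On to B.

{"op": "play_rows", "data": {
  "commands": [
    [[60,255,93,0,0,0,1],[60,255,93,0,0,0,1],[60,255,93,0,0,0,1],[60,255,93,0,0,0,1],[60,255,93,0,0,0,1],[60,255,93,0,0,0,1],[90,255,93,0,0,0,1],[125,255,93,0,0,0,1],[160,255,93,0,0,0,1],[195,255,93,0,0,0,1],[207.6,255,93,0,0,0,1],[207.6,255,93,0,0,0,1]]
  ]
}}

```text
t: 33.08
eef_pos: [0.5483, 0.2495, 0.0325]
tcp_rot: [0.189, 0.684, -0.191, 0.678]
wrist_force: [-0.3, 0.4, 0.1]
width: 0.0887
```

{"op": "play_rows", "data": {
  "commands": [
    [[0,0,0,0,0,0,-1],[0,0,0,0,0,0,-1],[0,0,0,0,0,0,-1],[0,0,0,0,0,0,-1],[0,0,0,0,0,0,-1],[0,0,0,0,0,0,-1],[0,0,0,0,0,0,-1]]
  ]
}}

```text
t: 33.67
eef_pos: [0.5491, 0.2496, 0.0341]
tcp_rot: [0.19, 0.683, -0.191, 0.679]
wrist_force: [-1.2, -0.1, 6.1]
width: 0.0635
```

{"op": "play_rows", "data": {
  "commands": [
    [[0,0,0,0,0,0,-1],[-30,0,0,0,0,0,-1],[-70,0,0,0,0,0,-1],[-110,0,0,0,0,0,-1],[-150,0,0,0,0,0,-1],[-190,0,0,0,0,0,-1],[-215,0,0,0,0,0,-1],[-215,0,0,0,0,0,-1],[-215,0,0,0,0,0,-1]]
  ]
}}

```text
t: 34.42
eef_pos: [0.5505, 0.2498, 0.25]
tcp_rot: [0.19, 0.682, -0.191, 0.68]
wrist_force: [0.4, 1.1, -2.3]
width: 0.0632
```

```bash
python3 - <<'E'
from m import *
st=read_state();print(st['eef_pos'],jaw(),st['width'],st['wrist_force'])
show(rel((.4793,-.0454,.252),down(-11.5)))
E
```

```text
[0.55048366 0.24976    0.25004382] 58.78064714948118 0.06322622027294561 [ 0.41089426  1.11989555 -2.28358934]
[-1.7, -289.3, 92.1, 1.227, -0.002, 0.004]
```

{"op": "play_rows", "data": {
  "commands": [
    [[-2,-289,92,1.227,0,0.004,-1],[-2,-289,92,1.227,0,0.004,-1],[-2,-289,92,1.227,0,0.004,-1],[-2,-289,92,1.227,0,0.004,-1],[-2,-289,92,1.227,0,0.004,-1],[-2,-289,92,1.227,0,0.004,-1],[-2,-289,92,1.227,0,0.004,-1],[-2,-289,92,1.227,0,0.004,-1],[-2,-289,92,1.227,0,0.004,-1],[-2,-289,92,1.227,0,0.004,-1],[-2,-289,92,1.227,0,0.004,-1],[-2,-289,92,1.227,0,0.004,-1]]
  ]
}}

```text
t: 35.42
eef_pos: [0.4789, -0.0449, 0.251]
tcp_rot: [-0.547, -0.449, 0.547, -0.447]
wrist_force: [-0.3, 0.4, -1.5]
width: 0.0633
```

```bash
python3 - <<'E'
from m import *
st=read_state();print(st['eef_pos'],jaw(),st['width'],st['wrist_force'])
show(rel((.4797,-.0455,.191),down(-11.5)))
E
```

```text
[ 0.47888945 -0.0448911   0.25103709] -11.343504533725827 0.06328203265287681 [-0.32370873  0.42762175 -1.46968219]
[60.0, 1.1, 0.5, 0.003, -0.002, 0.003]
```

{"op": "play_rows", "data": {
  "commands": [
    [[22,1,0.5,0.003,-0.002,0.003,-1],[38,1,0.5,0.003,-0.002,0.003,-1],[46,1,0.5,0.003,-0.002,0.003,-1],[49,1,0.5,0.003,-0.002,0.003,-1],[51,1,0.5,0.003,-0.002,0.003,-1],[53,1,0.5,0.003,-0.002,0.003,-1],[55,1,0.5,0.003,-0.002,0.003,-1],[57,1,0.5,0.003,-0.002,0.003,-1],[59,1,0.5,0.003,-0.002,0.003,-1],[60.5,1,0.5,0.003,-0.002,0.003,-1]]
  ]
}}

```text
t: 36.25
eef_pos: [0.4797, -0.0455, 0.1908]
tcp_rot: [-0.548, -0.447, 0.548, -0.447]
wrist_force: [-3.1, 1.0, 17.7]
width: 0.0634
```

{"op": "play_rows", "data": {
  "commands": [
    [[-0.5,0,0,0.12,0,0,-1],[-0.5,0,0,0.24,0,0,-1],[-0.5,0,0,0.36,0,0,-1],[-0.5,0,0,0.48,0,0,-1],[-0.5,0,0,0.6,0,0,-1],[-0.5,0,0,0.72,0,0,-1],[-0.5,0,0,0.84,0,0,-1],[-0.5,0,0,0.96,0,0,-1],[-0.5,0,0,1.08,0,0,-1],[-0.5,0,0,1.2,0,0,-1],[-0.5,0,0,1.31,0,0,-1],[-0.5,0,0,1.32,0,0,-1]]
  ]
}}

```text
t: 37.25
eef_pos: [0.4798, -0.0455, 0.1914]
tcp_rot: [0.707, 0.016, -0.707, 0.016]
wrist_force: [-0.7, 1.1, -0.7]
width: 0.0632
```

{"op": "play_rows", "data": {
  "commands": [
    [[0,0,0,0,0,0,1],[0,0,0,0,0,0,1],[0,0,0,0,0,0,1],[0,0,0,0,0,0,1],[0,0,0,0,0,0,1],[-30,0,0,0,0,0,1],[-70,0,0,0,0,0,1],[-90,0,0,0,0,0,1],[-90,0,0,0,0,0,1]]
  ]
}}

```text
t: 38.0
eef_pos: [0.481, -0.0459, 0.2858]
tcp_rot: [0.71, 0.015, -0.704, 0.018]
wrist_force: [-0.7, 0.1, 0.4]
width: 0.0883
```

```bash
python3 - <<'E'
from m import *
st=read_state();print(st['eef_pos'],jaw())
show(rel((.36,-.24,.28),down(-28.6)))
E
```

```text
[ 0.48100016 -0.04588151  0.28576822] -87.3212482461985
[5.4, 188.2, 130.0, -1.025, -0.005, -0.007]
```

{"op": "play_rows", "data": {
  "commands": [
    [[5,188,130,-1.025,-0.005,-0.007,1],[5,188,130,-1.025,-0.005,-0.007,1],[5,188,130,-1.025,-0.005,-0.007,1],[5,188,130,-1.025,-0.005,-0.007,1],[5,188,130,-1.025,-0.005,-0.007,1],[5,188,130,-1.025,-0.005,-0.007,1],[5,188,130,-1.025,-0.005,-0.007,1],[5,188,130,-1.025,-0.005,-0.007,1],[5,188,130,-1.025,-0.005,-0.007,1],[5,188,130,-1.025,-0.005,-0.007,1]]
  ]
}}

```text
t: 38.83
eef_pos: [0.3595, -0.2399, 0.2795]
tcp_rot: [0.607, 0.363, -0.607, 0.362]
wrist_force: [0.1, 0.1, 0.6]
width: 0.0881
```

```bash
python3 - <<'E'
from m import *
st=read_state();print(st['eef_pos'],jaw(),st['joint_pos'].round(2))
s=snap('top','s14.png');print('column');dots(s,(.4800,-.046),.204)
W=world(s);m=(W[...,2]>.055)&(W[...,2]<.085)&(W[...,1]<-.15);k=np.zeros(m.shape,bool);k[150:220,290:360]=1
c=cv2.cvtColor(s['color'],cv2.COLOR_RGB2HSV);m&=(c[...,0]>100)&(c[...,0]<130)&(c[...,1]>80)
P=W[m&k][:,:2].astype(np.float32);print('cap',len(P),P.mean(0) if len(P) else '',cv2.minAreaRect(P) if len(P) else '')
cv2.imwrite('pics/s14z.png',cv2.resize(s['color'][150:250,140:420,::-1],None,fx=2.8,fy=2.8,interpolation=cv2.INTER_CUBIC))
show(rel((.583,-.2270,.15),down(-28.6)),rel((.583,-.2270,.05),down(-28.6)))
E
```

```text
[ 0.35951346 -0.23993817  0.27946047] -28.247317812875714 [-0.86  0.09  1.72  0.    1.34 -0.37]
column
red [(307, [0.5052, -0.0513]), (62, [0.4495, -0.0375]), (35, [0.472, -0.0769])]
   mid [ 0.4774 -0.0444] sep 0.0574 yaw 1.1
green [(63, [0.4775, -0.0743]), (53, [0.4755, -0.0147])]
   mid [ 0.4765 -0.0445] sep 0.0596 yaw 1.9
cap 90 [ 0.5821705 -0.2269015] ((0.5829250812530518, -0.22682885825634003), (0.0493624322116375, 0.016900846734642982), 61.25871276855469)
[129.4, 190.6, -117.3, 0.004, -0.001, 0.001]
[229.4, 190.7, -117.2, 0.004, -0.001, 0.001]
```

View pics/s14z.png

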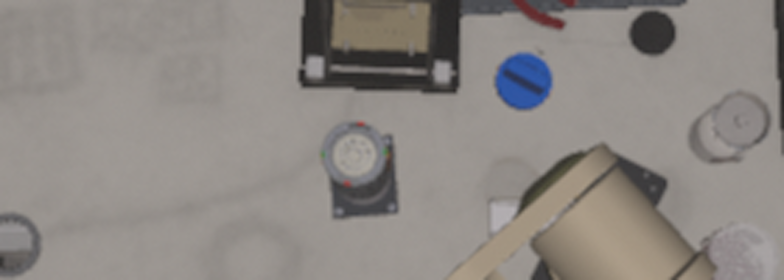

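All four sections are stacked (crop pixel 355,155) and the cap is unmoved (523,80). Now the cap.

{"op": "play_rows", "data": {
  "commands": [
    [[80,190.6,-117,0,0,0,1],[80,190.6,-117,0,0,0,1],[80,190.6,-117,0,0,0,1],[80,190.6,-117,0,0,0,1],[80,190.6,-117,0,0,0,1],[110,190.6,-117,0,0,0,1],[145,190.6,-117,0,0,0,1],[180,190.6,-117,0,0,0,1],[210,190.6,-117,0,0,0,1],[226,190.6,-117,0,0,0,1],[229,190.6,-117,0,0,0,1],[229,190.6,-117,0,0,0,1]]
  ]
}}

```text
t: 39.88
eef_pos: [0.5823, -0.2268, 0.0492]
tcp_rot: [-0.607, -0.363, 0.608, -0.361]
wrist_force: [0.9, 0.0, 0.4]
width: 0.0882
```

{"op": "play_rows", "data": {
  "commands": [
    [[0,0,0,0,0,0,-1],[0,0,0,0,0,0,-1],[0,0,0,0,0,0,-1],[0,0,0,0,0,0,-1],[0,0,0,0,0,0,-1],[0,0,0,0,0,0,-1],[0,0,0,0,0,0,-1],[0,0,0,0,0,0,-1],[0,0,0,0,0,0,-1],[0,0,0,0,0,0,-1],[0,0,0,0,0,0,-1],[0,0,0,0,0,0,-1]]
  ]
}}

```text
t: 40.88
eef_pos: [0.5824, -0.2268, 0.0492]
tcp_rot: [-0.607, -0.363, 0.608, -0.361]
wrist_force: [0.2, -0.1, -0.5]
width: 0.0159
```

```bash
python3 - <<'E'
from m import *
st=read_state();print(st['eef_pos'],jaw(),st['width'],st['wrist_force'])
E
```

```text
[ 0.58235102 -0.22680637  0.04918262] -28.393202989500494 0.015896236224901324 [ 0.15693681 -0.11672945 -0.47023152]
```

{"op": "play_rows", "data": {
  "commands": [
    [[-20,0,0,0,0,0,-1],[-55,0,0,0,0,0,-1],[-95,0,0,0,0,0,-1],[-135,0,0,0,0,0,-1],[-175,0,0,0,0,0,-1],[-215,0,0,0,0,0,-1],[-240,0,0,0,0,0,-1],[-240,0,0,0,0,0,-1],[-240,0,0,0,0,0,-1]]
  ]
}}

```text
t: 41.63
eef_pos: [0.583, -0.2274, 0.2898]
tcp_rot: [-0.607, -0.363, 0.607, -0.361]
wrist_force: [0.0, -0.0, -0.7]
width: 0.016
```

```bash
python3 - <<'E'
from m import *
st=read_state();print(st['eef_pos'],jaw(),st['width'])
show(rel((.479,-.1,.29),down(45)))
E
```

```text
[ 0.58301946 -0.22739442  0.28979914] -28.393722171942244 0.016041284298178395
[0.1, -152.1, -62.6, -1.281, -0.002, 0.001]
```

{"op": "play_rows", "data": {
  "commands": [
    [[0,-152,-63,-1.281,-0.002,0,-1],[0,-152,-63,-1.281,-0.002,0,-1],[0,-152,-63,-1.281,-0.002,0,-1],[0,-152,-63,-1.281,-0.002,0,-1],[0,-152,-63,-1.281,-0.002,0,-1],[0,-152,-63,-1.281,-0.002,0,-1],[0,-152,-63,-1.281,-0.002,0,-1],[0,-152,-63,-1.281,-0.002,0,-1],[0,-152,-63,-1.281,-0.002,0,-1],[0,-152,-63,-1.281,-0.002,0,-1],[0,-152,-63,-1.281,-0.002,0,-1]]
  ]
}}

```text
t: 42.55
eef_pos: [0.4786, -0.0994, 0.288]
tcp_rot: [0.268, 0.656, -0.269, 0.653]
wrist_force: [-0.7, 0.3, -0.5]
width: 0.0156
```

```bash
python3 - <<'E'
from m import *
st=read_state();print(st['eef_pos'],jaw(),st['width'])
show(rel((.4795,-.0453,.285),down(78)))
E
```

```text
[ 0.47863742 -0.09940503  0.28800262] 45.37806501030601 0.015558987030156181
[3.1, 39.1, -37.4, -0.569, -0.004, 0.001]
```

{"op": "play_rows", "data": {
  "commands": [
    [[3,39,-37,-0.569,-0.004,0,-1],[3,39,-37,-0.569,-0.004,0,-1],[3,39,-37,-0.569,-0.004,0,-1],[3,39,-37,-0.569,-0.004,0,-1],[3,39,-37,-0.569,-0.004,0,-1],[3,39,-37,-0.569,-0.004,0,-1],[3,39,-37,-0.569,-0.004,0,-1]]
  ]
}}

```text
t: 43.13
eef_pos: [0.4792, -0.0455, 0.2837]
tcp_rot: [0.075, 0.704, -0.075, 0.702]
wrist_force: [-0.6, 1.2, 0.2]
width: 0.0155
```

```bash
python3 - <<'E'
from m import *
st=read_state();print(st['eef_pos'],jaw(),st['width'])
show(rel((.4795,-.0453,.2422),down(78)))
E
```

```text
[ 0.47923668 -0.04552884  0.28365151] 77.82858604030805 0.015537616331509806
[41.5, 0.3, 0.4, -0.003, -0.003, 0.0]
```

{"op": "play_rows", "data": {
  "commands": [
    [[15,0.3,0.4,-0.003,-0.003,0,-1],[25,0.3,0.4,-0.003,-0.003,0,-1],[28,0.3,0.4,-0.003,-0.003,0,-1],[30,0.3,0.4,-0.003,-0.003,0,-1],[32,0.3,0.4,-0.003,-0.003,0,-1],[34,0.3,0.4,-0.003,-0.003,0,-1],[36,0.3,0.4,-0.003,-0.003,0,-1],[38,0.3,0.4,-0.003,-0.003,0,-1],[40,0.3,0.4,-0.003,-0.003,0,-1],[42,0.3,0.4,-0.003,-0.003,0,-1]]
  ]
}}

```text
t: 43.97
eef_pos: [0.4796, -0.0453, 0.2416]
tcp_rot: [0.074, 0.703, -0.074, 0.703]
wrist_force: [-1.1, 0.0, 6.2]
width: 0.0158
```

Seated with a light force. I'll turn it and release.

{"op": "play_rows", "data": {
  "commands": [
    [[-0.3,0,0,0.12,0,0,-1],[-0.3,0,0,0.24,0,0,-1],[-0.3,0,0,0.36,0,0,-1],[-0.3,0,0,0.48,0,0,-1],[-0.3,0,0,0.6,0,0,-1],[-0.3,0,0,0.72,0,0,-1],[-0.3,0,0,0.84,0,0,-1],[-0.3,0,0,0.96,0,0,-1],[-0.3,0,0,1.08,0,0,-1],[-0.3,0,0,1.2,0,0,-1],[-0.3,0,0,1.3,0,0,-1],[-0.3,0,0,1.3,0,0,-1]]
  ]
}}

```text
t: 44.97
eef_pos: [0.4796, -0.0454, 0.2419]
tcp_rot: [0.485, 0.514, -0.486, 0.514]
wrist_force: [-1.0, -0.4, 0.8]
width: 0.0155
```

{"op": "play_rows", "data": {
  "commands": [
    [[0,0,0,0,0,0,1],[0,0,0,0,0,0,1],[0,0,0,0,0,0,1],[0,0,0,0,0,0,1],[0,0,0,0,0,0,1],[0,0,0,0,0,0,1],[-30,0,0,0,0,0,1],[-60,0,0,0,0,0,1],[-75,0,0,0,0,0,1],[-75,0,0,0,0,0,1]]
  ]
}}

```text
t: 45.8
eef_pos: [0.4805, -0.0455, 0.3201]
tcp_rot: [0.486, 0.512, -0.484, 0.516]
wrist_force: [0.5, -0.4, -0.4]
width: 0.0807
```

```bash
python3 - <<'E'
from m import *
st=read_state();print(st['eef_pos'],jaw(),st['wrist_force'])
show(rel((.34,.12,.33),down(3)))
E
```

```text
[ 0.48049437 -0.04553331  0.32011973] 3.337047013623776 [ 0.51095293 -0.36612925 -0.40184307]
[-11.1, -130.6, -173.4, 0.006, 0.003, -0.006]
```

{"op": "play_rows", "data": {
  "commands": [
    [[-11,-130,-173,0,0,-0.006,1],[-11,-130,-173,0,0,-0.006,1],[-11,-130,-173,0,0,-0.006,1],[-11,-130,-173,0,0,-0.006,1],[-11,-130,-173,0,0,-0.006,1],[-11,-130,-173,0,0,-0.006,1],[-11,-130,-173,0,0,-0.006,1],[-11,-130,-173,0,0,-0.006,1]]
  ]
}}

```text
t: 46.47
eef_pos: [0.3409, 0.1194, 0.3294]
tcp_rot: [0.484, 0.514, -0.486, 0.515]
wrist_force: [0.5, 0.6, 0.4]
width: 0.0883
```

```bash
python3 - <<'E'
from m import *
s=snap('top');s2=snap('scene');W=world(s)
c=cv2.cvtColor(s['color'],cv2.COLOR_RGB2HSV);b=(c[...,0]>100)&(c[...,0]<130)&(c[...,1]>80)
m=b&(W[...,2]>.235)&(W[...,2]<.28);P=W[m];print('bar',len(P),P[:,2].max(),P[:,2].mean(),cv2.minAreaRect(P[:,:2].astype(np.float32)) if len(P) else '')
m=b&(W[...,2]>.06)&(W[...,2]<.09)&(W[...,0]<.5);P=W[m];print('post',P.mean(0),P[:,2].max())
m=(W[...,2]>.018)&(W[...,2]<.035);k=np.zeros(m.shape,bool);k[205:245,305:346]=1
P=W[m&k];print('scoop walls z',len(P),np.polyfit(P[:,1],P[:,2],1))
a=cv2.resize(s2['color'][130:250,210:350,::-1],None,fx=4,fy=4,interpolation=cv2.INTER_CUBIC)
cv2.imwrite('pics/end.png',a)
E
```

```text
bar 141 0.2644345489202933 0.25564787827778535 ((0.47648143768310547, -0.043101437389850616), (0.01634935662150383, 0.04945933818817139), 3.096857786178589)
post [ 0.42841895 -0.33418889  0.0743167 ] 0.08729482395768029
scoop walls z 81 [-0.01469199  0.02449012]
```

View pics/end.png

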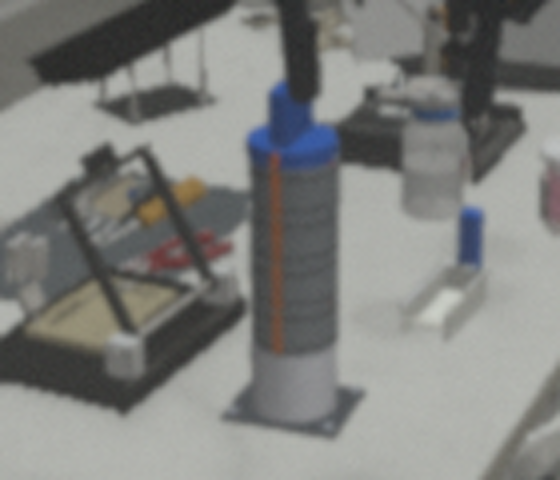

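The stripes form one straight line with no gaps, the scoop is upright (crop pixel 470,235), and the bottle is standing. I'll hand in.

```bash
python3 -c "
from plant import job
print(job.close_job())"
```

```text
the job is handed in; nothing more can be done
None
```

The filter column is built and the job is handed in, at about 46 s on the robot's clock. No verdict came back.

- **Beads:** I poured all five into the canister and counted all five inside afterwards. While tilting, the scoop touched the canister rim with about 10 N, so I raised it and carried on.
- **Scoop:** It is back near its starting place, about 0.25 m from the canister. It met the bench with 37 N when I set it down, and slipped about 5 mm in the grip. The last view shows it upright, with its wall tops level within 0.015 rad.
- **Sections:** All four dropped to full depth and turned about 75–77°. After release, their rim dots showed yaws about 1–3° from the canister's 4.5°, well inside the 9° allowed.
- **Cap:** It is locked on top at about 3° yaw, and its bar top is at the expected height. In the last picture the orange stripes run in one straight line with no gaps between parts.
- **Bottle and arm:** The solvent bottle was never touched, and the arm ended clear of everything.

**Checks that disagreed:** the measured centre moved with height, and the cap reads about 5 mm from the canister centre. The placing positions suggest this is mostly camera calibration, and it is inside the 11 mm limit. The last position reading of the scoop post was off because the colour mask also caught the bottle's blue collar, so I relied on the picture instead.

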